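# File the loose setting rods by length in the spring rack

### The job

Three steel setting rods look alike but differ in length, and one of them is already filed in the spring rack: sort the two loose ones into the rows that match their lengths. Clip each in like the filed one, lying flat and held snugly end to end, one end under the orange sprung cup and the other under the dark hood (it goes in tilted: tuck one end into the cup, push the cup back, lower the other end and let the spring push the rod home). Leave the filed rod clipped in and the other things on the bench where they are.

Things in the scene. Friction and masses are not known exactly. Their poses are not given: they have to be found in the camera images.
- rod_short: the short setting rod: polished steel, round, 16 mm in diameter, hemispherical ends, 104 mm long over all, with a black square grip 16x16x30 mm round its middle; at the start it lies loose on the bench. Origin at its centre, x along the rod (either end may lead), lying on the bench its axis is 8 mm high. The three rods differ only in length
- rod_mid: the mid setting rod: polished steel, round, 16 mm in diameter, hemispherical ends, 120 mm long over all, with a black square grip 16x16x30 mm round its middle; at the start it is already filed in its row. Origin at its centre, x along the rod (either end may lead), lying on the bench its axis is 8 mm high. The three rods differ only in length
- rod_long: the long setting rod: polished steel, round, 16 mm in diameter, hemispherical ends, 136 mm long over all, with a black square grip 16x16x30 mm round its middle; at the start it lies loose on the bench. Origin at its centre, x along the rod (either end may lead), lying on the bench its axis is 8 mm high. The three rods differ only in length
- row_short: row (fixed holder, z up) for the short rod. Origin on the plywood plate's top; x runs from the orange sprung cup to the dark hood. A filed rod lies along x, centre at x 0, y 0, z 34 mm, seat floors at z 26: cup-end seat x -89 to -18 (cheeks 23 apart, top z 38, to x -40), hood-end seat x 36 to 52; open for fingers between
- hood_short (a point): top of the stop wall under the dark fixed hood of the short row, at x 52, y 0, z 46 mm of the row (axes of the row). The hood reaches 6 mm from this wall over that end of the rod: underside z 46, top z 50 mm; cheeks 24 mm apart below it
- face_short (a point): middle of the face of the orange sprung cup of the short row, 8 mm above the seat floor; moves with the cup along the row: x -47 mm in the row when empty, -52 with the rod filed, -63 pushed fully back. The cup's lip reaches 10 mm past this face over that end of the rod: underside z 48, top z 52 mm in the row. Spring post behind it, top z 50
- cup_short (a joint): slide of the orange sprung cup of the short row (m): 0 empty, 0.005 with its rod filed, 0.016 pushed fully back to its hard stop (away from the hood). The spring gives about 2 N at 0, 4 N filed, 8 N at the stop. Even at the stop the gap from lip to hood is 5 mm shorter than the rod, so a level rod cannot drop in
- row_mid: row (fixed holder, z up) for the mid rod. Origin on the plywood plate's top; x runs from the orange sprung cup to the dark hood. A filed rod lies along x, centre at x 0, y 0, z 34 mm, seat floors at z 26: cup-end seat x -97 to -26 (cheeks 23 apart, top z 38, to x -48), hood-end seat x 44 to 60; open for fingers between
- hood_mid (a point): top of the stop wall under the dark fixed hood of the mid row, at x 60, y 0, z 46 mm of the row (axes of the row). The hood reaches 6 mm from this wall over that end of the rod: underside z 46, top z 50 mm; cheeks 24 mm apart below it
- face_mid (a point): middle of the face of the orange sprung cup of the mid row, 8 mm above the seat floor; moves with the cup along the row: x -55 mm in the row when empty, -60 with the rod filed, -71 pushed fully back. The cup's lip reaches 10 mm past this face over that end of the rod: underside z 48, top z 52 mm in the row. Spring post behind it, top z 50
- cup_mid (a joint): slide of the orange sprung cup of the mid row (m): 0 empty, 0.005 with its rod filed, 0.016 pushed fully back to its hard stop (away from the hood). The spring gives about 2 N at 0, 4 N filed, 8 N at the stop. Even at the stop the gap from lip to hood is 5 mm shorter than the rod, so a level rod cannot drop in
- row_long: row (fixed holder, z up) for the long rod. Origin on the plywood plate's top; x runs from the orange sprung cup to the dark hood. A filed rod lies along x, centre at x 0, y 0, z 34 mm, seat floors at z 26: cup-end seat x -105 to -34 (cheeks 23 apart, top z 38, to x -56), hood-end seat x 52 to 68; open for fingers between
- hood_long (a point): top of the stop wall under the dark fixed hood of the long row, at x 68, y 0, z 46 mm of the row (axes of the row). The hood reaches 6 mm from this wall over that end of the rod: underside z 46, top z 50 mm; cheeks 24 mm apart below it
- face_long (a point): middle of the face of the orange sprung cup of the long row, 8 mm above the seat floor; moves with the cup along the row: x -63 mm in the row when empty, -68 with the rod filed, -79 pushed fully back. The cup's lip reaches 10 mm past this face over that end of the rod: underside z 48, top z 52 mm in the row. Spring post behind it, top z 50
- cup_long (a joint): slide of the orange sprung cup of the long row (m): 0 empty, 0.005 with its rod filed, 0.016 pushed fully back to its hard stop (away from the hood). The spring gives about 2 N at 0, 4 N filed, 8 N at the stop. Even at the stop the gap from lip to hood is 5 mm shorter than the rod, so a level rod cannot drop in
- rack: plywood plate 206x178x10 mm, fixed to the bench, that carries the three parallel rows 56 mm apart (their order changes). Origin under its centre, x along the rows, the row origins lie 12 mm further along x, 10 mm up
- sanding_block: bystander: brown cork sanding block 55x100x31 mm, origin under its centre
- tape_measure: bystander: yellow and black tape measure 34x70x62 mm, origin under its centre
- offcut: bystander: pale wood offcut 45x110x35 mm, origin under its centre
- masking_tape: bystander: blue roll of tape 84 mm across, 24 mm high, origin under its centre
- nut_jar: bystander: glass jar of fixings with a grey lid, 51 mm across, 65 mm high, origin under its centre
Not all that is in view belongs to the job. What is shaped like the rod_mid but red is not meant.

How it is judged (in metres and radians):
At the end, for the whole second after the job is handed in: Each of the three rods lies at rest in the row of its own length, under cup and hood: its centre within 3 mm along and 5 mm across of the filed place, within 3.5 mm of the filed height, and parallel to the row within 0.09 rad (x of rod_short in the frame of row_short between -0.003 and 0.003 m and y of rod_short in the frame of row_short between -0.005 and 0.005 m and z of rod_short in the frame of row_short between 0.0305 and 0.0375 m and angle between the x axis of rod_short and the x axis of row_short, either way round below 0.09 rad and linear speed of each of rod_short, rod_mid, rod_long below 0.02 m/s and x of rod_mid in the frame of row_mid between -0.003 and 0.003 m and y of rod_mid in the frame of row_mid between -0.005 and 0.005 m and z of rod_mid in the frame of row_mid between 0.0305 and 0.0375 m and angle between the x axis of rod_mid and the x axis of row_mid, either way round below 0.09 rad and x of rod_long in the frame of row_long between -0.003 and 0.003 m and y of rod_long in the frame of row_long between -0.005 and 0.005 m and z of rod_long in the frame of row_long between 0.0305 and 0.0375 m and angle between the x axis of rod_long and the x axis of row_long, either way round below 0.09 rad); the robot touches nothing.
It fails at once if the rod that was already filed comes out of its row (distance between rod_mid and row_mid above 0.05 m).
It fails at once if a bystander (sanding block, tape measure, offcut, blue tape or jar) is shifted more than 3 cm (distance of any of sanding_block, tape_measure, offcut, masking_tape, nut_jar from where it was at the start of the episode above 0.03 m).
It also fails if it takes over 58 s, if anything falls off the work surface, if the arm or the gripper's body presses on something with over 40 N, if the wrist force passes 120 N, or if a joint passes its speed limit or range.

### The arm

A 6-joint arm with a two-finger parallel gripper is mounted at the origin on a cart in front of the work surface, level with it; the furniture and walls round the work are solid. World frame = base frame: x ahead of the robot, y to its left, z up, the work surface at z = 0. Lengths are in m, angles in degrees, forces in N, time in s.
With the tool pointing down it reaches from about 0.3 to 0.775 m from the base axis. Payload 14.6 kg.
Tool frame: the origin (TCP) lies on the centre line of the jaws, within the pads' length; the fingertips stand 22 mm ahead of it and the grasp point (between the pads) lies 3 mm ahead of it; z points along the fingers, y is the line along which they close (so a half turn about z gives the same grasp; the last joint's range is limited). The gripper opens to 85 mm and grips with 20 to 120 N. Pads are 22 mm wide; open, the fingers measure 114 mm over their backs; the gripper's body (76 mm by 85 mm) begins 54 mm behind the grasp point. The pads swing forward as they close: fully open they stand 13 mm farther back than shut.
Start: joints at [-71.54, 17.183, 87.147, -0, 75.671, -3.816], TCP at [0.208, -0.509, 0.253] pointing down, gripper open.
Joint ranges: [-173.82, 173.82], [-45.26, 126.66], [13.44, 144.39], [-59.66, 239.66], [0, 175.72], [-146.38, 146.38]. Speed limits (degrees/s): [127.2, 127.2, 147.25, 180, 180, 180].

### API

Orientations are given as a 3x3 rotation matrix whose columns are the frame's x, y, z axes.
In Python, from plant import * gives the robot as it stands.
- The arm moves only by the tool carry_out, never from a script. Its argument "deltas" is a list of rows, each an object with "jaw": the opening, from -1 (shut) to 1 (fully open); "translation": the shift along the world's x, y, z as a fraction of full scale, a list of three; "turn": the turn, a rotation vector about the world's x, y, z as a fraction of full scale, a list of three. A call has 1 to 8 rows; each row shifts and turns the commanded pose from where the row before left it; what a row does not reach is not made up. Full scale, the value 1, is 25 cm for a shift and 4 degrees for a turn. A row lasts 1/8 s, in which the tool goes at most 62.5 mm and 10.7 degrees, less where a joint would pass 70% of its speed; a pose out of reach is approached as far as the arm can. A call with a number of a shift or a turn outside -1 to 1 is refused whole. A call with a gripper value outside its range is refused whole. The fingers move at their own pace and stop on an object; "grip_force" is the grip in N (left out, the last holds). Time passes only in rows, so rows that do not move let the fingers close. It gives the time, the measured TCP pose, the force, the opening and the grip force at its end, in the units of the state.
- get_obs(): the state, without advancing time (a new reading comes with each control period).
- camera(name): name is "scene" or "top"; returns a dict with "pixels" (480x640x3 uint8, blue, green, red), "vertical_fov" (degrees; the focal length in pixels is half the picture's height over the tangent of half this angle, whatever the lens; pixels are square), "cx", "cy" (the principal point, pixels), "R" (3x3) and "t" (3): a world point X has camera coordinates R X + t. Camera axes: x right, y down, z forward; pixel columns grow to the right and rows downward; lengths in m; the calibration is good to about 2 mm. A picture is of the moment at which its call begins. There is no depth.
- close_job(): hands the job in; it is judged then, once.
The state is a dict: "time_s": time; "q": joint angles; "joint_vel": joint speeds; "effort": joint torques, N m; "tool_pos": TCP position; "orientation": TCP orientation; "ft_force": force on the tool from outside, world axes, zero at the start; "wrist_torque": the same for the moment, N m; "finger_gap": finger opening in m; "gripper_force": force on a finger pad.
Only numpy, scipy, OpenCV 4.12 (cv2) and the standard library are available. Lean on these libraries where they do the work, as an engineer would, in place of code of your own. Each camera call takes 0.05 s, during which the arm holds its last target. There are 200 camera calls.

## Working session

There is one attempt and no reset: what is moved stays moved. The work goes in short steps, Python scripts to look and compute and a tool call to move; the robot and the scene stay as the last step left them, time stands still between calls to the robot, and variables do not carry over. Pictures are saved under pics/ and viewed, at most 12 in all, crops included, and the job is handed in when it is done.

Besides the shell and the picture viewer there is one more tool, called after "Request:" by a JSON object that holds its "name" and its "arguments". carry_out: Moves the arm, as the interface text tells. Its arguments: {"type":"object","properties":{"deltas":{"type":"array"},"grip_force":{"type":"number"}},"required":["deltas"]}

```bash
mkdir -p pics; ls; python3 - <<'E'
from plant import *
import cv2,pickle
for n in("scene","top"):
    c=camera(n); cv2.imwrite(f"pics/{n}0.png",c["pixels"]); pickle.dump(c,open(f"{n}0.pkl","wb"))
    print(n,c["vertical_fov"],c["cx"],c["cy"],c["R"],c["t"])
o=get_obs();print(o)
E
```

```text
pics
scene 46.382489591327506 312.9116865905209 245.25570139632467 [[-0.67210102 -0.74013405  0.02194992]
 [-0.53622737  0.46606699 -0.70373416]
 [ 0.51062748 -0.4847506  -0.71012424]] [0.38513082 0.29695865 1.45539047]
top 44.452519257919676 313.45484339297906 241.33762064853514 [[-0.0152628  -0.99985925 -0.00696613]
 [-0.98655604  0.01619271 -0.16261912]
 [ 0.16270903  0.00439045 -0.98666433]] [0.07347361 0.5032937  1.31893373]
{'time_s': 0.1, 'q': array([-7.15389830e+01,  1.72146402e+01,  8.71759662e+01, -3.04788499e-03,
        7.56715546e+01, -3.81473508e+00]), 'joint_vel': array([-0.01552896, -0.05888743, -0.14591066, -0.05302353, -0.01395102,
       -0.06324721]), 'effort': array([ 3.05764646e-03, -5.44378567e+01, -3.62370372e+01,  4.42017563e-05,
        3.02240405e-03,  6.31871762e-05]), 'tool_pos': array([ 0.20842353, -0.50877827,  0.25276277]), 'orientation': array([[ 9.25365227e-01,  3.79076566e-01, -3.92436881e-04],
       [ 3.79076768e-01, -9.25364673e-01,  1.01276318e-03],
       [ 2.07675644e-05, -1.08593954e-03, -9.99999410e-01]]), 'ft_force': array([-0.99731946, -0.5595662 , -0.694947  ]), 'wrist_torque': array([-0.00070397, -0.03545131,  0.05419314]), 'gripper_force': 0.0, 'finger_gap': 0.08544948403660182}
```

View pics/scene0.png

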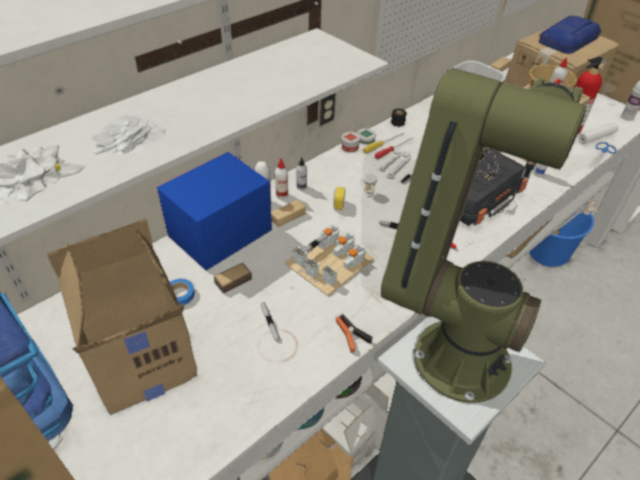

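View pics/top0.png

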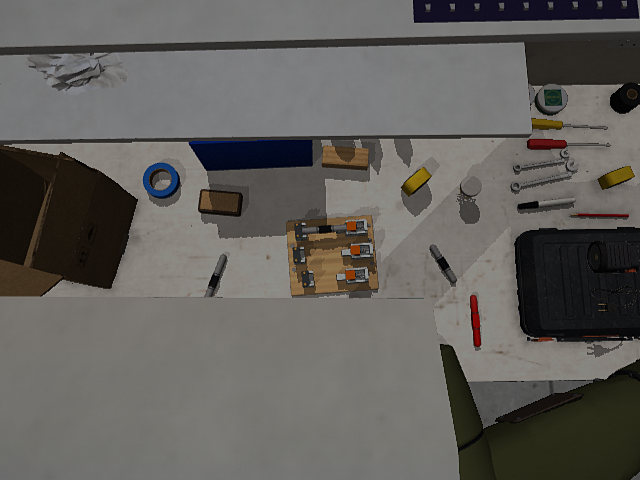

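The scene view shows the rack at about (330,260), a loose rod at (270,320) and one partly behind the arm at (393,228). The top view shows the rack at (333,255), with the filed rod in its uppermost row. Loose rods are at (215,275), cut off by an overhead panel, and at (443,264). A red look-alike is at (475,320) and a pen at (545,205). I'll enlarge these.

```bash
python3 - <<'E'
import cv2,pickle,numpy as np
C={n:pickle.load(open(n+"0.pkl","rb")) for n in("scene","top")}
for n,c in C.items(): print(n,-c["R"].T@c["t"])
def crop(n,x,y,w,h,s): return cv2.resize(C[n]["pixels"][y:y+h,x:x+w],None,fx=s,fy=s,interpolation=cv2.INTER_CUBIC)
a=np.hstack([crop("top",280,205,110,100,4),crop("top",195,245,45,100,4)[:, :180],crop("top",420,235,45,100,4)])
b=np.hstack([crop("scene",280,220,100,75,4),crop("scene",250,290,50,75,4),crop("scene",370,205,50,75,4)])
a=cv2.copyMakeBorder(a[:300],0,0,0,800-a.shape[1],cv2.BORDER_CONSTANT) if a.shape[1]<800 else a[:300,:800]
cv2.imwrite("pics/crop1.png",np.vstack([crop("top",280,210,110,75,4)[:300,:440].copy() if 0 else a,b]))
E
```

```text
scene [-0.3250782   0.85214721  1.23403441]
top [0.28304643 0.05952286 1.38370187]
```

View pics/crop1.png

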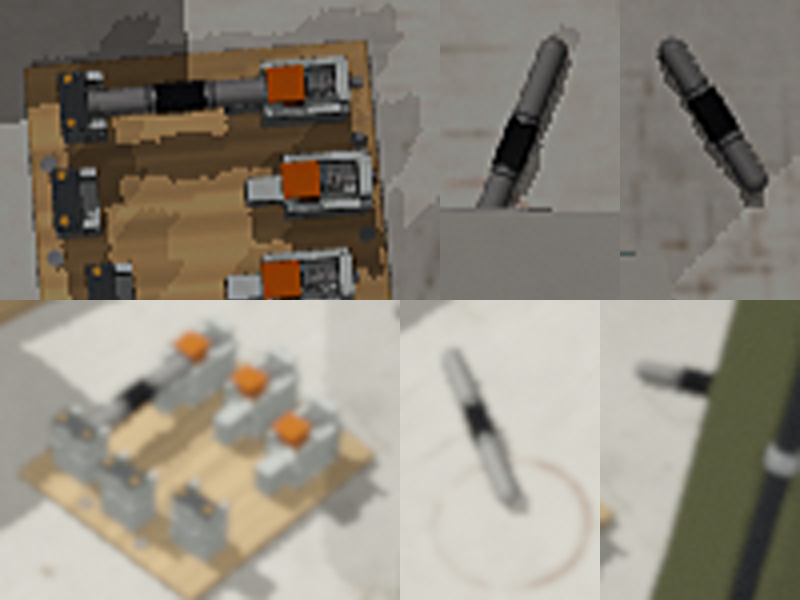

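```bash
cat > h.py <<'E'
import numpy as np,pickle,cv2
from scipy.optimize import least_squares
from scipy.spatial.transform import Rotation as Rot
C={n:pickle.load(open(f"{n}0.pkl","rb")) for n in("scene","top")}
def f(c): return 240/np.tan(np.radians(c["vertical_fov"]/2))
def proj(n,X):
    c=C[n];p=np.atleast_2d(X)@c["R"].T+c["t"];return p[:,:2]/p[:,2:]*f(c)+[c["cx"],c["cy"]]
def onz(n,uv,z):
    c=C[n];d=c["R"].T@np.array([(uv[0]-c["cx"])/f(c),(uv[1]-c["cy"])/f(c),1]);o=-c["R"].T@c["t"];return o+d*(z-o[2])/d[2]
def tri(us,ut):
    r=least_squares(lambda X:np.r_[proj("scene",X)[0]-us,proj("top",X)[0]-ut],[.4,0,.02]);return r.x,r.fun
E
python3 - <<'E'
from h import *
np.set_printoptions(precision=4,suppress=True)
print("panel")
for h in(.3,.5,.7,.9,1.1):
    for uv in((437,298),(100,298)):
        X=onz("top",uv,h);print(h,X,proj("scene",X))
print("left");
for s,t in(((263,303),(224,256)),((270.3,319.5),(214,281.5))): print(tri(s,t))
for uv in((263,303),(270.3,319.5),(278.8,341.3)):print("sc z8",onz("scene",uv,.008))
for uv in((224,256),(214,281.5)):print("top z8",onz("top",uv,.008))
print("right")
for s,t in(((380,222.5),(433,247)),((393,225.5),(443.3,264))): print(tri(s,t))
for uv in((433,247),(443.3,264),(454.3,291.3)):print("top z8",onz("top",uv,.008))
print("rack")
def rp(p,X):
    c,s=np.cos(p[2]),np.sin(p[2]);X=np.asarray(X,float);return np.c_[p[0]+c*X[:,0]-s*X[:,1],p[1]+s*X[:,0]+c*X[:,1],X[:,2]]
cor=np.array([[103,-89,10],[-103,-89,10],[103,89,10],[-103,89,10]])/1e3
tuv=np.array([[286.25,222.5],[371.75,215.5],[293,297],[378,292]])
suv=np.array([[285,263],[373.75,260.5]]); scor=cor[[0,3]]*0
scor=np.array([cor[0],cor[3]]) # guess below
lip=np.array([[-50+12,-56,62],[-53+12,0,62],[-37+12,56,62]])/1e3
luv=np.array([[346.25,226],[350.25,250.25],[345.5,274.25]])
def res(p):return np.r_[(proj("top",rp(p,cor))-tuv).ravel(),(proj("top",rp(p,lip))-luv).ravel()]
r=least_squares(res,[.45,0,1.57]);print(r.x,np.degrees(r.x[2]),"\n",r.fun.reshape(-1,2))
print(proj("scene",rp(r.x,cor)),proj("scene",rp(r.x,lip)))
print("lip tri",[tri(s,t)[0] for s,t in zip(((328.25,231.75),(342.75,240),(352.75,252.5)),((351.25,226),(355,250.25),(350.25,274.25)))])
np.save("rack.npy",r.x)
E
```

```text
panel
0.3 [ 0.3525 -0.1611  0.3   ] [[415.2302 178.7006]]
0.3 [0.3623 0.4598 0.3   ] [[223.5622 294.5132]]
0.5 [ 0.3397 -0.1204  0.5   ] [[420.9524 121.9742]]
0.5 [0.3476 0.386  0.5   ] [[249.6347 213.7018]]
0.7 [ 0.3269 -0.0797  0.7   ] [[428.3296  48.8408]]
0.7 [0.333  0.3121 0.7   ] [[281.7739 114.0867]]
0.9 [ 0.314 -0.039  0.9  ] [[438.2013 -49.021 ]]
0.9 [0.3184 0.2382 0.9   ] [[322.3761 -11.7595]]
1.1 [0.3012 0.0018 1.1   ] [[ 452.0899 -186.7054]]
1.1 [0.3038 0.1643 1.1   ] [[ 375.291  -175.7685]]
left
(array([0.4767, 0.2764, 0.0144]), array([-0.3599, -0.0978,  0.2007,  0.2444]))
(array([0.4167, 0.2987, 0.0181]), array([-0.2608, -0.0672,  0.1476,  0.1802]))
sc z8 [0.48   0.2728 0.008 ]
sc z8 [0.4222 0.2937 0.008 ]
sc z8 [0.3521 0.3221 0.008 ]
top z8 [0.4782 0.2779 0.008 ]
top z8 [0.4181 0.3008 0.008 ]
right
(array([ 0.4915, -0.2172,  0.008 ]), array([-0.1599, -0.0228,  0.074 ,  0.0922]))
(array([ 0.4514, -0.2384,  0.0098]), array([ 0.5748,  0.0711, -0.2646, -0.3307]))
top z8 [ 0.4917 -0.2171  0.008 ]
top z8 [ 0.4508 -0.2393  0.008 ]
top z8 [ 0.3862 -0.2617  0.008 ]
rack
[0.4749 0.0225 1.6346] 93.65811109744637 
 [[-0.4947 -0.4206]
 [ 0.0845 -0.2325]
 [-1.805  -0.3488]
 [ 1.0851 -2.3716]
 [ 0.7377  0.8915]
 [ 0.2276  0.6628]
 [ 0.1309  1.6819]]
[[284.0289 262.7645]
 [330.9749 229.2646]
 [327.6683 295.5193]
 [374.2346 258.2701]] [[325.1365 232.6062]
 [339.5588 241.4373]
 [350.13   253.8348]]
lip tri [array([ 0.5347, -0.0228,  0.0584]), array([ 0.4781, -0.0295,  0.0609]), array([ 0.4238, -0.0175,  0.0578])]
```

```bash
python3 - <<'E'
from h import *
np.set_printoptions(precision=4,suppress=True,linewidth=150)
def line(n,a,b):
    g=cv2.cvtColor(C[n]["pixels"],cv2.COLOR_BGR2GRAY).astype(np.float32)
    a,b=np.array(a,float),np.array(b,float);d=(b-a)/np.linalg.norm(b-a);nrm=np.array([-d[1],d[0]])
    t=np.arange(-6,np.linalg.norm(b-a)+6)
    out=[]
    for o in(-6,-4,-3,-2,-1,0,1,2,3,4,6):
        p=a+t[:,None]*d+o*nrm
        out.append(cv2.remap(g,p[:,0].astype(np.float32)[None],p[:,1].astype(np.float32)[None],cv2.INTER_LINEAR)[0])
    print(n,a,b);print(np.array(out).astype(int))
np.set_printoptions(linewidth=260)
line("top",(433,247),(454,290));line("top",(224,256),(208,297));line("scene",(263,303),(279,341))
E
```

```text
top [433. 247.] [454. 290.]
[[120 121 121 122 123 123 122 120 119 119 122 121 121 120 119 120 121 120 120 125 122 121  91 113  99  88  78  74  46  67  55  74  76  68  88  76  67  75  67  61  75  69  68  69  66  49  50 111 137 132 132 134 136 137 138 138 137 136 136 133]
 [120 120 122 124 124 124 118 128 124 118 101 116 101 106 108  91  61  71  77   5   0   3   1   3   2   3   4   3   4   3   9  53  63  53  76  76  76  79  79  80  79  81  80  81  76  60  41  45  82 108 134 136 135 135 136 136 136 137 135 132]
 [120 121 122 126 122  96  78  80  90  72  72  86  68  62  72  69  49  49  56  19   3   6   6   8   5   5   8   7   7   5  11  45  81  51  81  79  80  79  78  75  75  73  73  72  67  53  38  46  65  72  74 106 129 129 132 135 137 136 134 133]
 [119 120 121 117 102  69  62  71  67  69  69  71  71  72  73  75  66  55  79  27   5   8   8   8   8   8   9   8   7   6   8  37  55  47  66  70  68  67  65  63  60  59  56  54  49  40  30  47  61  72  78 108 126 124 126 133 137 135 134 134]
 [120 120 120  99  80  78  74  74  74  75  75  79  79  78  79  82  76  55  58  33   4   7   8   9   
[... 5911 characters left out ...]
4 153 145 148 161 179 195 208 212 212 212]
 [212 212 212 211 207 198 190 182 175 176 177 173 173 174 176 175 172 167 151 130 108  94  87  82  84  81  73  94 117 138 159 170 173 174 171 170 171 173 173 172 173 173 172 168 161 161 173 187 198 206 211 212 212 212]
 [211 211 212 212 211 209 203 196 191 191 191 188 184 190 189 189 188 184 181 173 167 162 150 152 149 140 138 139 148 161 172 181 185 183 178 175 176 183 182 183 182 181 183 181 182 189 199 206 210 212 211 210 211 211]
 [211 211 211 212 213 213 213 212 211 211 212 212 212 212 212 212 211 211 212 212 213 211 211 212 210 207 206 207 209 209 210 211 209 207 201 200 205 208 209 208 208 208 209 211 211 212 212 212 211 211 210 210 211 211]]
```

Left rod at (214,281) measures about 133 mm, so it is the long one. Right rod at (443,265) has a half length of 22 px, about 52 mm, so it is the short one. The red rod at (475,320) is not meant and the pen at (545,205) is no rod. Next I refine the grip centres and axes, and overlay a model in an enlarged crop to confirm.

```bash
cat >> h.py <<'E'
def rod(cen,yaw,L):
    d=np.array([np.cos(yaw),np.sin(yaw),0]);return np.array([np.array(cen)-d*L/2,np.array(cen)-d*.015,np.array(cen)+d*.015,np.array(cen)+d*L/2])
def rp(p,X):
    c,s=np.cos(p[2]),np.sin(p[2]);X=np.atleast_2d(np.asarray(X,float));return np.c_[p[0]+c*X[:,0]-s*X[:,1],p[1]+s*X[:,0]+c*X[:,1],X[:,2]]
def blob(n,box,lo,up=4):
    x,y,w,h=box;g=cv2.cvtColor(C[n]["pixels"],cv2.COLOR_BGR2GRAY)[y:y+h,x:x+w]
    g=cv2.resize(g,None,fx=up,fy=up,interpolation=cv2.INTER_LINEAR)
    k,l,s,c=cv2.connectedComponentsWithStats((g<lo).astype(np.uint8));i=1+np.argmax(s[1:,4])
    return (c[i]+.5)/up-.5+[x,y],s[i,4]/up**2,cv2.minAreaRect(np.argwhere(l==i)[:,::-1].astype(np.float32))[1:]
E
python3 - <<'E'
from h import *
np.set_printoptions(precision=4,suppress=True)
for n,b,lo in(("top",(430,250,25,30),22),("top",(203,265,22,32),22),("scene",(260,305,22,28),90)):
    r=blob(n,b,lo);print(n,r,onz(n,r[0],.010))
s=blob("scene",(260,305,22,28),90)[0];t=blob("top",(203,265,22,32),22)[0];print("tri long",tri(s,t))
# draw overlays
img=[]
R=np.load("rack.npy")
rods=[((.4535,-.2392,.008),np.radians(25),.104),((.4185,.2995,.008),np.radians(-20.5),.136)]
def draw(n,box,up):
    x,y,w,h=box;im=cv2.resize(C[n]["pixels"][y:y+h,x:x+w],None,fx=up,fy=up,interpolation=cv2.INTER_CUBIC)
    P=lambda X:[tuple(np.int32(((p-[x,y])+.5)*up)) for p in proj(n,X)]
    def pl(X,c,cl=False): cv2.polylines(im,[np.array(P(X)).reshape(-1,1,2)],cl,c,1)
    for r in rods: pl(rod(*r),(0,255,255));[cv2.circle(im,q,2,(0,255,0),-1) for q in P(rod(*r))]
    cor=np.array([[103,-89,10],[-103,-89,10],[-103,89,10],[103,89,10]])/1e3
    pl(rp(R,cor),(255,0,255),True)
    for yy,lf,hd in((-56,-50,60),(0,-53,68),(56,-37,52)):
        pl(rp(R,np.array([[lf+12,yy-11,62],[lf+12,yy+11,62]])/1e3),(0,0,255))
        pl(rp(R,np.array([[hd+6,yy-12,60],[hd+6,yy+12,60],[hd+12,yy+12,60],[hd+12,yy-12,60]])/1e3),(0,255,0),True)
    return im
a=draw("top",(280,205,110,100),4);b=np.hstack([draw("top",(200,245,40,60),5),draw("top",(425,240,40,60),5)])
c=draw("scene",(280,222,100,75),4)
o=np.zeros((600,840,3),np.uint8);o[:300,:400]=b;o[300:,:400]=c;o[100:500,400:840]=a
cv2.imwrite("pics/ov1.png",o[:,:800])
E
```

```text
top (array([442.6064, 263.3842]), np.float64(86.6875), ((54.37789535522461, 30.84593963623047), 57.9946174621582)) [ 0.452  -0.2373  0.01  ]
top (array([213.707 , 280.7423]), np.float64(81.375), ((30.074419021606445, 50.3018913269043), 22.833654403686523)) [0.4197 0.3012 0.01  ]
scene (array([269.1188, 319.3481]), np.float64(35.4375), ((32.6364631652832, 19.393917083740234), 70.01689910888672)) [0.4235 0.2967 0.01  ]
tri long (array([0.419 , 0.2999, 0.0172]), array([ 0.0241,  0.0062, -0.0137, -0.0167]))
```

View pics/ov1.png

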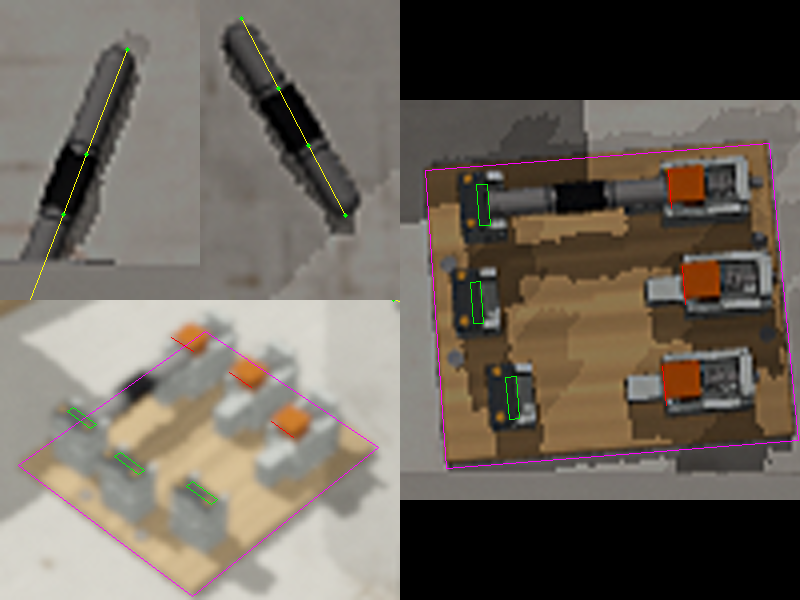

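The overlay fits the rack. From the crop, the long rod is at (214,281), with yaw about -22°, and the short rod is at (443,263), with yaw about +31°. I'll move above the short rod.

Request:
{"name": "carry_out", "arguments": {"deltas": [{"jaw": 0, "translation": [0.12, 0.136, -0.0765], "turn": [0, 0, 0.28]}, {"jaw": 0, "translation": [0.12, 0.136, -0.0765], "turn": [0, 0, 0.28]}, {"jaw": 0, "translation": [0.12, 0.136, -0.0765], "turn": [0, 0, 0.28]}, {"jaw": 0, "translation": [0.12, 0.136, -0.0765], "turn": [0, 0, 0.28]}, {"jaw": 0, "translation": [0.12, 0.136, -0.0765], "turn": [0, 0, 0.28]}, {"jaw": 0, "translation": [0.12, 0.136, -0.0765], "turn": [0, 0, 0.28]}, {"jaw": 0, "translation": [0.12, 0.136, -0.0765], "turn": [0, 0, 0.28]}, {"jaw": 0, "translation": [0.12, 0.136, -0.0765], "turn": [0, 0, 0.28]}], "grip_force": 80}}

```text
time_s: 1.1
tool_pos: [0.4492, -0.2357, 0.0995]
orientation: [[0.855, 0.519, -0.0], [0.519, -0.855, 0.0], [-0.0, -0.0, -1.0]]
ft_force: [0.8, -0.7, -0.1]
finger_gap: 0.0425
gripper_force: 0.0
```

```bash
cat > st.py <<'E'
from plant import *
import numpy as np
def st():
    o=get_obs();R=np.array(o["orientation"]);print("t",round(o["time_s"],2),"p",np.round(o["tool_pos"],4),"yaw",round(np.degrees(np.arctan2(R[1,0],R[0,0])),2),"z",np.round(R[:,2],3),"gap",round(o["finger_gap"],4),"F",np.round(o["ft_force"],1),"q",np.round(o["q"],0));return o
E
python3 - <<'E'
from st import *
st()
from h import *
for c,y in(((.4517,-.2365,.008),31),((.4517,-.2365,.008),29),((.419,.3005,.008),-22)):
    p=proj("top",rod(c,np.radians(y),.1));d=p[-1]-p[0];print(y,np.degrees(np.arctan2(d[1],d[0]))%180,p.mean(0))
E
```

```text
t 1.1 p [ 0.4492 -0.2357  0.0995] yaw 31.27 z [-0.  0. -1.] gap 0.0425 F [ 0.8 -0.7 -0.1] q [-32.  23. 102.   0.  55.  27.]
31 56.43734216143035 [442.1156361  263.69043503]
29 58.3834729403149 [442.11449558 263.69246432]
-22 112.50243147216221 [214.11851169 281.1708888 ]
```

Request:
{"name": "carry_out", "arguments": {"deltas": [{"jaw": 0, "translation": [0.01, -0.003, -0.07], "turn": [0, 0, -0.4]}, {"jaw": 0, "translation": [0, 0, -0.08], "turn": [0, 0, 0]}, {"jaw": 0, "translation": [0, 0, -0.08], "turn": [0, 0, 0]}, {"jaw": 0, "translation": [0, 0, -0.068], "turn": [0, 0, 0]}, {"jaw": -1, "translation": [0, 0, 0], "turn": [0, 0, 0]}, {"jaw": -1, "translation": [0, 0, 0], "turn": [0, 0, 0]}, {"jaw": -1, "translation": [0, 0, 0], "turn": [0, 0, 0]}, {"jaw": -1, "translation": [0, 0, 0], "turn": [0, 0, 0]}], "grip_force": 80}}

```text
time_s: 2.1
tool_pos: [0.4511, -0.2377, 0.0261]
orientation: [[0.869, 0.495, 0.0], [0.495, -0.869, -0.0], [0.0, 0.0, -1.0]]
ft_force: [-0.1, -0.6, -1.0]
finger_gap: 0.0138
gripper_force: 79.9
```

Request:
{"name": "carry_out", "arguments": {"deltas": [{"jaw": -1, "translation": [0, 0, 0.1], "turn": [0, 0, 0]}, {"jaw": -1, "translation": [0, 0, 0.15], "turn": [0, 0, 0.5]}, {"jaw": -1, "translation": [0, 0.02, 0.15], "turn": [0, 0, 1]}, {"jaw": -1, "translation": [0, 0.05, 0.1], "turn": [0, 0, 1]}, {"jaw": -1, "translation": [0, 0.07, 0], "turn": [0, 0, 1]}, {"jaw": -1, "translation": [0, 0.07, 0], "turn": [0, 0, 1]}, {"jaw": -1, "translation": [0, 0.07, 0], "turn": [0, 0, 1]}, {"jaw": -1, "translation": [0, 0.07, 0], "turn": [0, 0, 1]}]}}

```text
time_s: 3.1
tool_pos: [0.451, -0.1492, 0.1508]
orientation: [[0.561, 0.828, 0.0], [0.828, -0.561, -0.0], [0.0, 0.0, -1.0]]
ft_force: [0.5, -0.2, -1.7]
finger_gap: 0.0138
gripper_force: 79.9
```

Request:
{"name": "carry_out", "arguments": {"deltas": [{"jaw": -1, "translation": [-0.0165, 0.091, 0], "turn": [0, 0, 1]}, {"jaw": -1, "translation": [-0.0165, 0.091, 0], "turn": [0, 0, 1]}, {"jaw": -1, "translation": [-0.0165, 0.091, 0], "turn": [0, 0, 1]}, {"jaw": -1, "translation": [-0.0165, 0.091, 0], "turn": [0, 0, 1]}, {"jaw": -1, "translation": [-0.0165, 0.091, 0], "turn": [0, 0, 1]}, {"jaw": -1, "translation": [-0.0165, 0.091, 0], "turn": [0, 0, 1]}, {"jaw": -1, "translation": [-0.0165, 0.091, 0], "turn": [0, 0, 1]}, {"jaw": -1, "translation": [-0.0165, 0.091, 0], "turn": [0, 0, 1]}]}}

```text
time_s: 4.1
tool_pos: [0.4176, 0.033, 0.1508]
orientation: [[0.037, 0.999, 0.0], [0.999, -0.037, 0.0], [0.0, 0.0, -1.0]]
ft_force: [0.2, -0.2, -2.2]
finger_gap: 0.0137
gripper_force: 79.9
```

```bash
python3 - <<'E'
from st import *
import cv2,pickle
st()
for n in("scene","top"):
    c=camera(n); pickle.dump(c,open(f"{n}1.pkl","wb"))
    p=c["pixels"]
    if n=="scene":a=cv2.resize(p[190:310,270:400],None,fx=4,fy=4,interpolation=2)
    else:b=cv2.resize(p[205:325,280:350],None,fx=4,fy=4,interpolation=2)
cv2.imwrite("pics/c2.png",np.hstack([a,b]))
E
```

```text
t 4.1 p [0.4176 0.033  0.1508] yaw 87.87 z [ 0.  0. -1.] gap 0.0137 F [ 0.2 -0.2 -2.2] q [ -0.   8. 114.   0.  59.   2.]
```

View pics/c2.png

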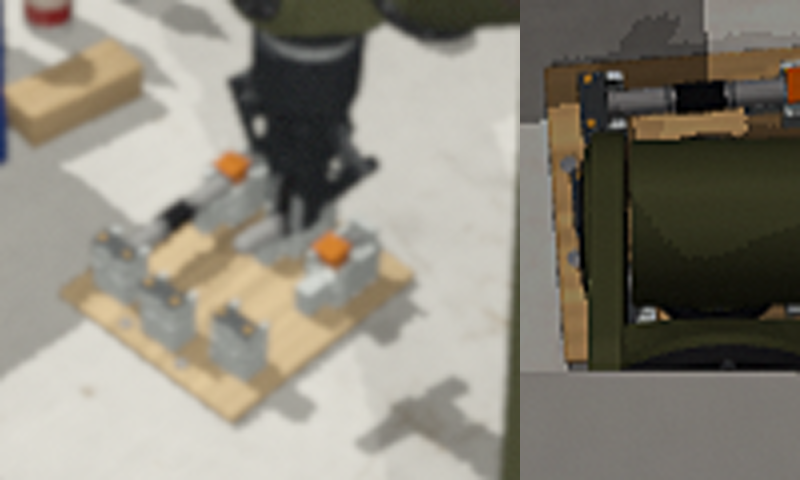

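```bash
python3 - <<'E'
from h import *
np.set_printoptions(precision=4,suppress=True)
def oranges(n,box):
    x,y,w,h=box;p=cv2.resize(C[n]["pixels"][y:y+h,x:x+w],None,fx=4,fy=4,interpolation=cv2.INTER_LINEAR);H=cv2.cvtColor(p,cv2.COLOR_BGR2HSV)
    m=cv2.inRange(H,(5,190 if n=="top" else 150,100),(16,255,255));k,l,s,c=cv2.connectedComponentsWithStats(m)
    i=[j for j in range(1,k) if s[j,4]>400];i=sorted(i,key=lambda j:c[j][1]);return [((c[j]+.5)/4-.5+[x,y],s[j,4]/16) for j in i]
T=oranges("top",(335,210,50,85));S=oranges("scene",(310,215,60,60));print(T,S)
gt=blob("top",(315,220,22,18),22);gs=blob("scene",(300,305-70,35,25),90);print(gt,gs)
print("grip mid tri",tri(gs[0],gt[0]), "top z.05",onz("top",gt[0],.05))
lf=[(-50,-56),(-53,0),(-37,56)]
def res(p):
    L=np.array([[a+12-p[3],b,62] for a,b in lf])/1e3*1
    return np.r_[(proj("top",rp(p,L))-np.array([t[0] for t in T])).ravel(),(proj("top",rp(p,[[.012,-.056,.051]]))-gt[0]).ravel()]
r=least_squares(res,[.475,.0225,1.63,11],x_scale=[.01,.01,.01,5]);print(r.x,np.degrees(r.x[2]),"\n",r.fun.reshape(-1,2))
L=np.array([[a+12-r.x[3],b,60] for a,b in lf])/1e3
print("scene pred-meas",proj("scene",rp(r.x,L))-np.array([t[0] for t in S])[:3],proj("scene",rp(r.x,[[.012,-.056,.050]]))-gs[0])
np.save("rack2.npy",r.x)
for nm,y in(("short",.056),("long",0)): print(nm,rp(r.x,[[.012,y,.044]]), rp(np.load("rack.npy"),[[.012,y,.044]]))
E
```

```text
[(array([350.9841, 225.4666]), np.float64(73.1875)), (array([354.8596, 249.3754]), np.float64(76.25)), (array([349.8889, 274.2706]), np.float64(77.5625))] [(array([327.9574, 231.2247]), np.float64(28.0625)), (array([342.1036, 239.9206]), np.float64(34.25)), (array([352.6488, 252.0709]), np.float64(38.125))]
(array([324.5356, 228.7276]), np.float64(81.625), ((29.324121475219727, 50.505062103271484), 85.03025817871094)) (array([314.4016, 243.5845]), np.float64(40.5), ((21.029462814331055, 37.13201904296875), 57.2647705078125))
grip mid tri (array([0.5304, 0.0383, 0.0513]), array([-1.006 , -0.2276,  0.5038,  0.6182])) top z.05 [0.5321 0.0394 0.05  ]
[ 0.4772  0.0235  1.6415 10.755 ] 94.0484383233826 
 [[ 0.0235 -0.0453]
 [-0.1698  0.0257]
 [ 0.1579  0.1636]
 [-0.0129 -0.1498]]
scene pred-meas [[-1.3476 -0.105 ]
 [-1.0344 -0.0992]
 [-0.9126  0.0071]] [[-1.723  -0.0836]]
short [[0.4205 0.0316 0.044 ]] [[0.4183 0.0309 0.044 ]]
long [[0.4764 0.0355 0.044 ]] [[0.4742 0.0345 0.044 ]]
```

```bash
python3 - <<'E'
from h import *
np.set_printoptions(precision=2,suppress=True)
c=pickle.load(open("scene1.pkl","rb"))["pixels"]
tcp=np.array([.4176,.033,.1508]);y=np.radians(87.87);d=np.array([np.cos(y),np.sin(y),0])
x0,y0=318,225
im=cv2.resize(c[y0:y0+50,x0:x0+65],None,fx=12,fy=12,interpolation=cv2.INTER_CUBIC)
P=lambda X:[tuple(map(int,((p-[x0,y0])+.5)*12)) for p in proj("scene",X)]
cen=tcp+d*.001-[0,0,.017]
a=P([cen-d*.044,cen+d*.044]);print(proj("scene",[cen-d*.052,cen,cen+d*.052]))
for s in(-.044,.044):
    q=P([cen+s*d])[0];cv2.circle(im,q,int(.008/1.35*558*12),(0,255,255),1)
cv2.line(im,a[0],a[1],(0,255,0),1)
cv2.imwrite("pics/c3.png",im)
E
```

```text
[[356.12 235.16]
 [342.49 243.35]
 [328.42 251.79]]
```

View pics/c3.png

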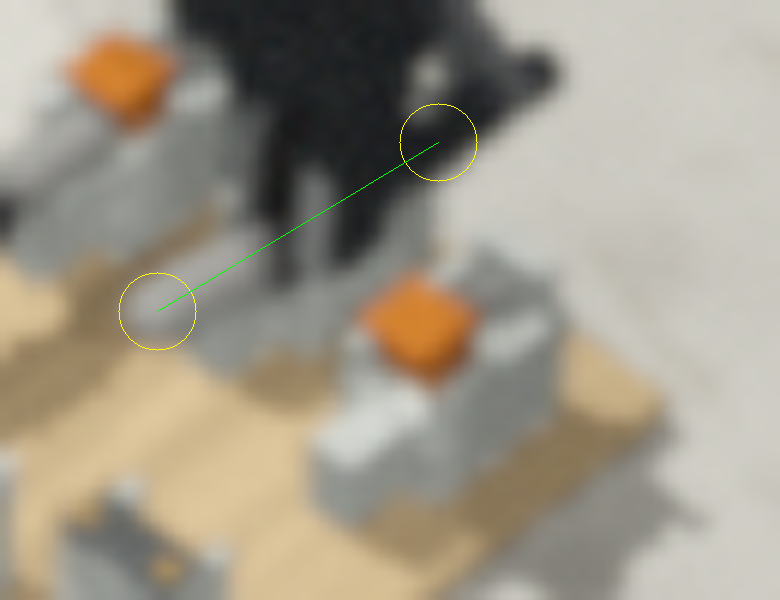

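```bash
cat >> h.py <<'E'
def prof(im,cen,d,o1,o2):
    g=cv2.cvtColor(im,cv2.COLOR_BGR2GRAY).astype(np.float32);p=proj("scene",[np.array(cen)+d*o1,np.array(cen)+d*o2]);a=p[1]-p[0];a/=np.linalg.norm(a);n=np.array([-a[1],a[0]]);n*=np.sign(n[1])
    s=np.arange(-8,8.1,.5);t=np.linspace(0,1,25)
    q=p[0]+t[:,None,None]*(p[1]-p[0])+s[None,:,None]*n
    v=cv2.remap(g,q[...,0].astype(np.float32),q[...,1].astype(np.float32),cv2.INTER_LINEAR)
    return s,v
E
python3 - <<'E'
from h import *
np.set_printoptions(precision=1,suppress=True,linewidth=220)
R=np.load("rack2.npy")
dr=np.array([np.cos(R[2]),np.sin(R[2]),0]);mid=rp(R,[[.012,-.056,.044]])[0]
s,v=prof(C["scene"]["pixels"],mid,dr,.020,.046);print(s);print("mid",v.mean(0).astype(int))
for i in(0,12,24):print(v[i].astype(int))
c=pickle.load(open("scene1.pkl","rb"))["pixels"]
y=np.radians(87.87);d=np.array([np.cos(y),np.sin(y),0])
cen=np.array([.4176,.033,.1508-.018])+d*.001
s,v=prof(c,cen,d,.022,.042);print("short",v.mean(0).astype(int))
for i in(0,12,24):print(v[i].astype(int))
E
```

```text
[-8.  -7.5 -7.  -6.5 -6.  -5.5 -5.  -4.5 -4.  -3.5 -3.  -2.5 -2.  -1.5 -1.  -0.5  0.   0.5  1.   1.5  2.   2.5  3.   3.5  4.   4.5  5.   5.5  6.   6.5  7.   7.5  8. ]
mid [176 177 178 177 174 170 164 158 153 150 148 148 148 147 144 141 138 137 138 140 141 142 145 151 159 167 173 177 179 180 180 179 177]
[211 211 211 211 209 209 205 199 193 184 174 168 164 160 155 149 141 132 124 120 118 126 139 154 169 182 189 191 192 192 192 192 192]
[159 160 158 158 159 157 156 154 153 153 154 156 158 158 155 152 155 157 163 170 172 163 160 163 171 180 186 191 191 191 191 190 191]
[155 158 162 154 144 134 123 116 114 111 110 109 108 112 115 117 118 118 117 117 121 127 131 134 134 136 137 140 142 144 144 143 140]
short [140 138 136 134 131 126 121 119 121 129 140 152 160 165 164 161 155 147 139 132 128 128 130 135 140 143 145 147 148 149 150 151 151]
[126 125 125 125 125 123 121 122 125 131 140 150 157 162 162 159 154 145 137 130 124 121 123 126 131 137 140 142 144 144 143 141 138]
[142 140 138 135 131 127 122 118 122 132 143 153 163 164 164 160 153 146 138 132 129 129 132 136 140 142 143 143 142 142 141 141 140]
[146 143 141 139 135 130 123 119 118 127 137 150 161 167 167 166 160 152 144 136 132 136 140 150 158 163 169 174 177 180 181 183 185]
```

```bash
cat >> h.py <<'E'
def tcp(row,L,Ex,Ez,th,a=.001,d=.018):
    """row=(x,y,yaw) of row origin (plate top z=.01); E = cup-end sphere centre in the row, mm"""
    th=np.radians(th);u=np.array([np.cos(th),np.sin(th)]);n=np.array([-u[1],u[0]])
    p=np.array([Ex,Ez])/1e3+(L/2-.008-a)*u+d*n
    return np.array([row[0]+np.cos(row[2])*p[0],row[1]+np.sin(row[2])*p[0],.01+p[1]])
def state(row,L,T,th,a=.001,d=.018):
    e=tcp(row,L,0,0,th,a,d);v=np.array(T)-e;c,s=np.cos(row[2]),np.sin(row[2]);return np.round(np.array([c*v[0]+s*v[1],-s*v[0]+c*v[1],v[2]])*1e3,1)
SHORT=(.420,.031,np.radians(94));LONG=(.476,.035,np.radians(94))
E
python3 - <<'E'
from h import *
np.set_printoptions(precision=4,suppress=True)
prev=np.array([.4176,.033,.1508])
for w in((-23,75,24),(-23,36,24),(-39,36,24),(-54,36,24),(-54,36,18),(-54,35.5,12),(-54,35,6),(-54,35,0),(-45,35,0)):
    T=tcp(SHORT,.104,*w);print(w,T,"d/0.25",np.round((T-prev)/.25,3));prev=T
E
```

```text
(-23, 75, 24) [0.4194 0.0399 0.1189] d/0.25 [ 0.007  0.028 -0.127]
(-23, 36, 24) [0.4194 0.0399 0.0799] d/0.25 [ 0.     0.    -0.156]
(-39, 36, 24) [0.4205 0.024  0.0799] d/0.25 [ 0.004 -0.064  0.   ]
(-54, 36, 24) [0.4215 0.009  0.0799] d/0.25 [ 0.004 -0.06   0.   ]
(-54, 36, 18) [0.4213 0.0124 0.0764] d/0.25 [-0.001  0.013 -0.014]
(-54, 35.5, 12) [0.4211 0.0154 0.072 ] d/0.25 [-0.001  0.012 -0.017]
(-54, 35, 6) [0.4209 0.0179 0.0674] d/0.25 [-0.001  0.01  -0.019]
(-54, 35, 0) [0.4208 0.02   0.063 ] d/0.25 [-0.001  0.008 -0.018]
(-45, 35, 0) [0.4201 0.029  0.063 ] d/0.25 [-0.003  0.036  0.   ]
```

Request:
{"name": "carry_out", "arguments": {"deltas": [{"jaw": -1, "translation": [0, 0, 0], "turn": [0, 0, 0.76]}, {"jaw": -1, "translation": [0, 0, 0], "turn": [0, 0, 0.76]}, {"jaw": -1, "translation": [0.002, 0.005, -0.02], "turn": [0.9976, 0.0698, 0]}, {"jaw": -1, "translation": [0.002, 0.005, -0.02], "turn": [0.9976, 0.0698, 0]}, {"jaw": -1, "translation": [0.003, 0.005, -0.02], "turn": [0.9976, 0.0698, 0]}, {"jaw": -1, "translation": [0, 0.005, -0.02], "turn": [0.9976, 0.0698, 0]}, {"jaw": -1, "translation": [0, 0.004, -0.02], "turn": [0.9976, 0.0698, 0]}, {"jaw": -1, "translation": [0, 0.004, -0.027], "turn": [0.9976, 0.0698, 0]}]}}

```text
time_s: 5.2
tool_pos: [0.4199, 0.0385, 0.119]
orientation: [[-0.059, 0.998, -0.028], [0.911, 0.065, 0.408], [0.408, -0.001, -0.913]]
ft_force: [0.0, 0.5, -1.8]
finger_gap: 0.0136
gripper_force: 79.9
```

```bash
python3 - <<'E'
from st import *
from h import *
o=st();R=np.array(o["orientation"]);th=np.degrees(np.arcsin(R[2,0]));print(th,state(SHORT,.104,o["tool_pos"],th))
c=camera("scene")["pixels"]; t=camera("top")["pixels"]
a=cv2.resize(c[205:305,285:375],None,fx=5,fy=5,interpolation=2);b=cv2.resize(t[205:305,285:350],None,fx=5,fy=5,interpolation=2)
cv2.imwrite("pics/c4.png",np.hstack([a,b]))
E
```

```text
t 5.2 p [0.4199 0.0385 0.119 ] yaw 93.7 z [-0.028  0.408 -0.913] gap 0.0136 F [ 0.   0.5 -1.8] q [-12.  14. 114.  27.  61. -31.]
24.109696901618303 [-24.4  -0.4  75. ]
```

View pics/c4.png

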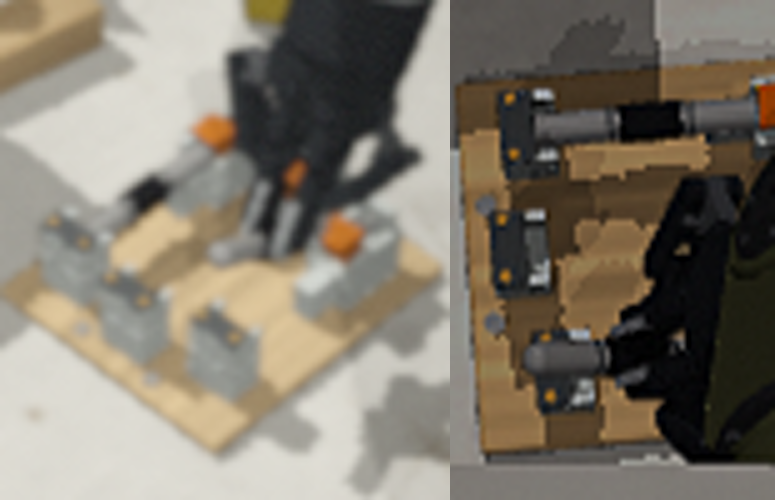

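```bash
python3 - <<'E'
from st import *
from h import *
np.set_printoptions(precision=2,suppress=True,linewidth=200)
o=get_obs();R=np.array(o["orientation"]);p=np.array(o["tool_pos"]);cen=p+R@[.001,0,.018];u=R[:,0]
Q=proj("top",[cen+u*.044,cen+u*.02,cen]);print(Q, "crop",[(450+(q[0]-285+.5)*5,(q[1]-205+.5)*5) for q in Q], 240/np.tan(np.radians(C["top"]["vertical_fov"]/2)))
g=cv2.cvtColor(camera("top")["pixels"],cv2.COLOR_BGR2GRAY)
print(g[268:288,300:314])
E
```

```text
[[304.11 275.77]
 [314.25 275.46]
 [322.59 275.2 ]] crop [(np.float64(548.0554706783128), np.float64(356.3597378202769)), (np.float64(598.7626672947542), np.float64(354.7857432564277)), (np.float64(640.4296422276474), np.float64(353.49236487204394))] 587.3324350496074
[[ 73  71  72  71  72  72  52 115 107 106 106 106 106 108]
 [ 73  75  74  74  76  73  56 111 113 109 107 106 101 111]
 [ 78  74  74  72  74  55  55  52 110 119 115 113  81 109]
 [ 78  52  44  49  71  38  43  36  68 163 157 158 162 105]
 [ 77  39  38  96 114  53  37  37  40 141 149 150 152  71]
 [ 69  31  57  78  75  61  62  63  54  66  64  64  67  71]
 [ 64  88  94  89  77  81  81  80  81  80  79  77  79  82]
 [ 78  91 108  94  77  81  81  80  80  79  79  78  80  81]
 [ 78  90  98  91  77  78  79  79  78  78  77  77  77  79]
 [ 72  87  94  89  73  72  72  72  72  71  70  72  71  74]
 [ 54  73  78  73  61  59  60  59  59  57  58  56  57  55]
 [ 55  49  50  48  42  48  44  44  43  44  43  41  39  41]
 [ 74  62  34  35  38  64  36  35  37  51  50  64  63  59]
 [ 78  79  43  39  39  40  43  40  44  51  76 147 144 108]
 [124 127  50  36  46  49  41  38  43  33  73 132 131 110]
 [121 125  67  35  86 103  40  37  42  41  95  99 110 141]
 [121 126  64  37 116 116  54  35  40  86 170 156 154 156]
 [121 124  60  39  52  73  35  29  35 108 153 109  95  73]
 [120 124  75  27  23  31  28  31  69  37  49  35  35  39]
 [114 117 124  47  31  51  49  55  52  51  56  55  57  50]]
```

Request:
{"name": "carry_out", "arguments": {"deltas": [{"jaw": -1, "translation": [0.003, 0.004, -0.04], "turn": [0, 0, 0]}, {"jaw": -1, "translation": [0, 0, -0.04], "turn": [0, 0, 0]}, {"jaw": -1, "translation": [0, 0, -0.04], "turn": [0, 0, 0]}, {"jaw": -1, "translation": [0, 0, -0.034], "turn": [0, 0, 0]}, {"jaw": -1, "translation": [0, 0, 0], "turn": [0, 0, 0]}]}}

```text
time_s: 5.98
tool_pos: [0.4202, 0.0399, 0.0799]
orientation: [[-0.058, 0.998, -0.03], [0.912, 0.065, 0.406], [0.407, -0.003, -0.913]]
ft_force: [-0.7, -0.5, -2.6]
finger_gap: 0.0138
gripper_force: 79.9
```

Request:
{"name": "carry_out", "arguments": {"deltas": [{"jaw": -1, "translation": [0.0013, -0.02, 0], "turn": [0, 0, 0]}, {"jaw": -1, "translation": [0.0013, -0.02, 0], "turn": [0, 0, 0]}, {"jaw": -1, "translation": [0.0013, -0.02, 0], "turn": [0, 0, 0]}, {"jaw": -1, "translation": [0.0011, -0.016, 0], "turn": [0, 0, 0]}, {"jaw": -1, "translation": [0.0011, -0.016, 0], "turn": [0, 0, 0]}, {"jaw": -1, "translation": [0.0011, -0.016, 0], "turn": [0, 0, 0]}, {"jaw": -1, "translation": [0, 0, 0], "turn": [0, 0, 0]}]}}

```text
time_s: 6.85
tool_pos: [0.4223, 0.0128, 0.0806]
orientation: [[-0.059, 0.998, -0.028], [0.912, 0.065, 0.406], [0.407, -0.002, -0.913]]
ft_force: [1.5, 5.4, -0.2]
finger_gap: 0.0137
gripper_force: 79.9
```

```bash
sed -i 's/^SHORT=.*/SHORT=(.421,.0313,np.radians(94));LONG=(.477,.0353,np.radians(94))/' h.py; cat >> st.py <<'E'
def rs(row,L,a=.001,d=.018):
    from h import state
    o=st();th=np.degrees(np.arcsin(o["orientation"][2,0]));print("th",th,"E",state(row,L,o["tool_pos"],th,a,d))
E
python3 - <<'E'
from st import *
from h import *
rs(SHORT,.104)
E
```

```text
t 6.85 p [0.4223 0.0128 0.0806] yaw 93.68 z [-0.028  0.406 -0.913] gap 0.0137 F [ 1.5  5.4 -0.2] q [-15.  19. 115.  27.  58. -36.]
th 24.023205623278297 E [-50.5   0.   36.6]
```

Request:
{"name": "carry_out", "arguments": {"deltas": [{"jaw": -1, "translation": [0.0006, -0.008, 0], "turn": [0, 0, 0]}, {"jaw": -1, "translation": [0.0003, -0.005, 0], "turn": [0, 0, 0]}, {"jaw": -1, "translation": [0, 0, 0], "turn": [0, 0, 0]}]}}

```text
time_s: 7.22
tool_pos: [0.4225, 0.0098, 0.0806]
orientation: [[-0.059, 0.998, -0.029], [0.911, 0.065, 0.406], [0.407, -0.002, -0.913]]
ft_force: [0.8, 5.9, 1.0]
finger_gap: 0.0136
gripper_force: 79.9
```

Request:
{"name": "carry_out", "arguments": {"deltas": [{"jaw": -1, "translation": [0.0003, -0.004, 0], "turn": [0, 0, 0]}, {"jaw": -1, "translation": [0, 0, 0], "turn": [0, 0, 0]}]}}

```text
time_s: 7.48
tool_pos: [0.4225, 0.0089, 0.0806]
orientation: [[-0.059, 0.998, -0.029], [0.911, 0.065, 0.406], [0.407, -0.002, -0.913]]
ft_force: [0.0, 6.2, 0.8]
finger_gap: 0.0136
gripper_force: 79.9
```

Request:
{"name": "carry_out", "arguments": {"deltas": [{"jaw": -1, "translation": [0.0003, -0.004, 0], "turn": [0, 0, 0]}, {"jaw": -1, "translation": [0, 0, 0], "turn": [0, 0, 0]}]}}

```text
time_s: 7.72
tool_pos: [0.4226, 0.0079, 0.0806]
orientation: [[-0.059, 0.998, -0.029], [0.911, 0.066, 0.406], [0.407, -0.002, -0.913]]
ft_force: [-0.4, 6.4, 0.3]
finger_gap: 0.0138
gripper_force: 79.9
```

Request:
{"name": "carry_out", "arguments": {"deltas": [{"jaw": -1, "translation": [0.0003, -0.004, 0], "turn": [0, 0, 0]}, {"jaw": -1, "translation": [0, 0, 0], "turn": [0, 0, 0]}]}}

```text
time_s: 7.98
tool_pos: [0.4226, 0.0069, 0.0806]
orientation: [[-0.059, 0.998, -0.029], [0.911, 0.065, 0.406], [0.407, -0.002, -0.913]]
ft_force: [0.2, 6.8, -0.2]
finger_gap: 0.0134
gripper_force: 79.9
```

Request:
{"name": "carry_out", "arguments": {"deltas": [{"jaw": -1, "translation": [0.0003, -0.004, 0], "turn": [0, 0, 0]}, {"jaw": -1, "translation": [0, 0, 0], "turn": [0, 0, 0]}]}}

```text
time_s: 8.22
tool_pos: [0.4227, 0.006, 0.0806]
orientation: [[-0.059, 0.998, -0.029], [0.911, 0.065, 0.406], [0.407, -0.002, -0.913]]
ft_force: [0.2, 6.9, 1.1]
finger_gap: 0.0138
gripper_force: 79.9
```

Request:
{"name": "carry_out", "arguments": {"deltas": [{"jaw": -1, "translation": [0.0003, -0.004, 0], "turn": [0, 0, 0]}, {"jaw": -1, "translation": [0, 0, 0], "turn": [0, 0, 0]}]}}

```text
time_s: 8.48
tool_pos: [0.4228, 0.005, 0.0806]
orientation: [[-0.059, 0.998, -0.029], [0.911, 0.066, 0.407], [0.408, -0.002, -0.913]]
ft_force: [-0.4, 7.5, 0.4]
finger_gap: 0.0138
gripper_force: 79.9
```

Request:
{"name": "carry_out", "arguments": {"deltas": [{"jaw": -1, "translation": [0.0003, -0.004, 0], "turn": [0, 0, 0]}, {"jaw": -1, "translation": [0, 0, 0], "turn": [0, 0, 0]}]}}

```text
time_s: 8.72
tool_pos: [0.4227, 0.0046, 0.0807]
orientation: [[-0.059, 0.998, -0.029], [0.911, 0.066, 0.408], [0.409, -0.003, -0.913]]
ft_force: [-0.2, 14.4, 1.8]
finger_gap: 0.0137
gripper_force: 79.6
```

```bash
python3 - <<'E'
from st import *
from h import *
np.set_printoptions(precision=2,suppress=True,linewidth=200)
rs(SHORT,.104)
o=get_obs();R=np.array(o["orientation"]);p=np.array(o["tool_pos"]);cen=p+R@[.001,0,.018];u=R[:,0]
print(proj("top",[cen+u*.044,cen+u*.052,cen]))
im=camera("top")["pixels"];g=cv2.cvtColor(im,cv2.COLOR_BGR2GRAY)
print(g[268:286,296:330])
cv2.imwrite("pics/c5.png",cv2.resize(im[205:305,285:385],None,fx=6,fy=6,interpolation=2))
E
```

```text
t 8.72 p [0.42 0.   0.08] yaw 93.69 z [-0.03  0.41 -0.91] gap 0.0137 F [-0.2 14.4  1.8] q [-16.  19. 114.  27.  58. -37.]
th 24.13410657911774 E [-58.6   0.2  36.7]
[[319.56 275.89]
 [316.28 276.  ]
 [337.29 275.3 ]]
[[ 49  73  72  71  71  72  71  71  72  72  51 115 108 105 107 107 107 108 106 108 109 108 108 109 108 107 124 124 123 124 122 124 124 123]
 [ 52  74  73  72  74  74  76  75  75  73  57 110 112 109 108 109 102 111 110 111 111 110 110 110 110 107 124 123 123 122 125 123 123 122]
 [ 73  73  74  75  77  74  75  72  76  55  57  54 110 120 115 114  79 110 110 109 109 111 110 109 110 110 108 107 108 106 124 122 122 122]
 [ 70  74  74  75  78  51  45  47  71  41  44  37  69 165 161 160 160 107 108 109 107 108 109 110 107 105 107 107 105 107 123 120 122 122]
 [ 79  72  76  77  78  41  38  97 121  53  35  35  40 141 151 149 149 104 103 105 105 103 101 103 102 102 102 101  99 119 118 118 114 115]
 [130  66  70  73  74  41  39  72 113  53  38  40  17  18  12  22  33 101 105 103  99  77  72  73  77  77  78  78  68  72  72  74  46  27]
 [122  61  67  70  72  58  39  35  36  36  42  41
[... 919 characters left out ...]
 66]
 [117 122  57  64  76  79  42  38  41  38  43  40  43  49  73 146 140 103  41 104 100 104 122 123 122 122 122 122 123 122 123 123 122 125]
 [115 117  68  71 125 127  50  37  44  52  39  40  42  32  72 133 130 109  41 106 103 121 119 120 119 120 120 120 119 119 121 121 121 122]
 [115 116 118 120 119 126  68  36  86 104  40  38  42  41  96 100 111 142  42 110 107 122 120 119 120 119 119 119 119 120 119 119 120 119]
 [117 119 119 120 120 126  65  38 116 117  54  36  40  86 170 157 156 155  42 111 124 121 118 120 120 119 119 119 119 119 119 119 118 118]
 [120 120 118 119 120 126  61  38  53  73  34  29  36 110 155 110  95  72  52 123 122 120 118 116 116 116 116 115 116 114 115 116 113 115]]
```

View pics/c5.png

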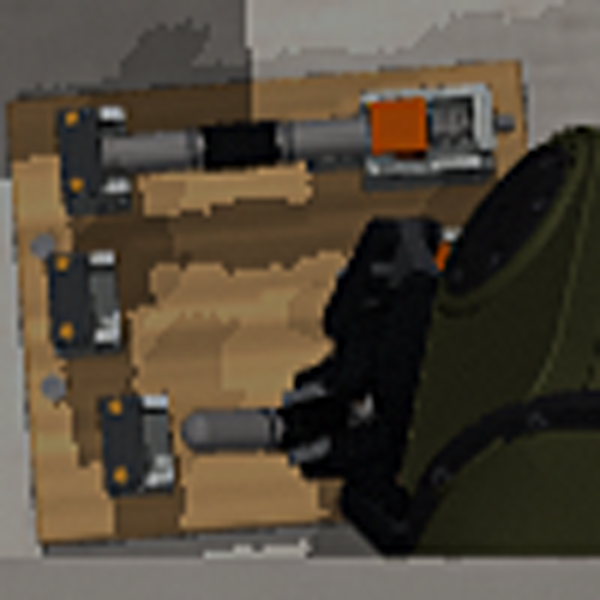

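```bash
cat > lower.py <<'E'
from st import *
from h import *
import sys
def plan(row,L,Ex,z0,z1,ths,a=.001,d=.018):
    o=get_obs();p=np.array(o["tool_pos"]);print("from",p)
    for i,t in enumerate(ths):
        T=tcp(row,L,Ex,z0+(z1-z0)*(i+1)/len(ths),t,a,d);T-=0
        print(t,np.round(T,4),np.round((T-p)/.25,4));p=T
E
python3 -c "
from lower import *
plan(SHORT,.104,-56.9,36.7,35.2,[24.1,20,16,12,8,4,0])"
```

```text
from [0.4227175  0.00463239 0.08068462]
24.1 [0.4227 0.0064 0.0805] [ 0.0001  0.0069 -0.0008]
20 [0.4226 0.0087 0.0779] [-0.0007  0.0094 -0.0103]
16 [0.4224 0.0108 0.0752] [-0.0006  0.0085 -0.0107]
12 [0.4223 0.0128 0.0724] [-0.0005  0.0078 -0.0113]
8 [0.4222 0.0145 0.0694] [-0.0005  0.007  -0.0118]
4 [0.4221 0.0161 0.0664] [-0.0004  0.0062 -0.0123]
0 [0.422  0.0174 0.0632] [-0.0004  0.0054 -0.0127]
```

Request:
{"name": "carry_out", "arguments": {"deltas": [{"jaw": -1, "translation": [0, 0.008, 0], "turn": [0, 0, 0]}, {"jaw": -1, "translation": [-0.0007, 0.0094, -0.0105], "turn": [-0.9976, -0.0698, 0]}, {"jaw": -1, "translation": [-0.0006, 0.0085, -0.011], "turn": [-0.9976, -0.0698, 0]}, {"jaw": -1, "translation": [-0.0005, 0.0078, -0.0115], "turn": [-0.9976, -0.0698, 0]}, {"jaw": -1, "translation": [-0.0005, 0.007, -0.012], "turn": [-0.9976, -0.0698, 0]}, {"jaw": -1, "translation": [0, 0, 0], "turn": [0, 0, 0]}]}}

```text
time_s: 9.52
tool_pos: [0.4221, 0.0147, 0.0691]
orientation: [[-0.065, 0.998, -0.01], [0.988, 0.066, 0.138], [0.139, -0.001, -0.99]]
ft_force: [-0.5, 7.3, -2.2]
finger_gap: 0.0136
gripper_force: 79.7
```

```bash
python3 -c "
from lower import *
rs(SHORT,.104)
plan(SHORT,.104,-56.9,35.8,35.2,[4,0])"
```

```text
t 9.53 p [0.4221 0.0147 0.0691] yaw 93.79 z [-0.01   0.138 -0.99 ] gap 0.0136 F [-0.5  7.3 -2.2] q [ -7.  17. 116.  10.  49. -18.]
th 7.979249213822896 E [-56.7   0.1  35.3]
from [0.42207159 0.01471618 0.06906425]
4 [0.4221 0.0161 0.0665] [-0.      0.0054 -0.0104]
0 [0.422  0.0174 0.0632] [-0.0004  0.0054 -0.013 ]
```

Clean so far. I'll bring it level, then check the force.

Request:
{"name": "carry_out", "arguments": {"deltas": [{"jaw": -1, "translation": [0, 0.0054, -0.0105], "turn": [-0.9976, -0.0698, 0]}, {"jaw": -1, "translation": [-0.0004, 0.0054, -0.0125], "turn": [-0.9976, -0.0698, 0]}, {"jaw": -1, "translation": [0, 0, 0], "turn": [0, 0, 0]}]}}

```text
time_s: 9.9
tool_pos: [0.4219, 0.0174, 0.0631]
orientation: [[-0.066, 0.998, -0.001], [0.998, 0.066, -0.0], [-0.0, -0.001, -1.0]]
ft_force: [0.1, 8.0, -3.6]
finger_gap: 0.0138
gripper_force: 79.7
```

Request:
{"name": "carry_out", "arguments": {"deltas": [{"jaw": -1, "translation": [-0.0012, 0.017, 0], "turn": [0, 0, 0]}, {"jaw": -1, "translation": [-0.0012, 0.017, 0], "turn": [0, 0, 0]}, {"jaw": -1, "translation": [0, 0, 0], "turn": [0, 0, 0]}]}}

```text
time_s: 10.28
tool_pos: [0.4214, 0.0253, 0.0633]
orientation: [[-0.065, 0.998, -0.0], [0.998, 0.065, 0.0], [0.0, -0.0, -1.0]]
ft_force: [-1.2, 4.0, -4.7]
finger_gap: 0.0133
gripper_force: 79.6
```

Request:
{"name": "carry_out", "arguments": {"deltas": [{"jaw": -0.3, "translation": [0, 0, 0], "turn": [0, 0, 0]}, {"jaw": -0.3, "translation": [0, 0, 0], "turn": [0, 0, 0]}, {"jaw": -0.3, "translation": [0, 0, 0], "turn": [0, 0, 0]}]}}

```text
time_s: 10.65
tool_pos: [0.4218, 0.0247, 0.0637]
orientation: [[-0.065, 0.998, 0.0], [0.998, 0.065, -0.0], [-0.0, 0.0, -1.0]]
ft_force: [0.2, -1.1, 0.4]
finger_gap: 0.0301
gripper_force: 0.0
```

Request:
{"name": "carry_out", "arguments": {"deltas": [{"jaw": -0.3, "translation": [0, 0, 0.05], "turn": [0, 0, 0]}, {"jaw": -0.3, "translation": [0, 0, 0.1], "turn": [0, 0, 0]}, {"jaw": 0, "translation": [0, 0, 0.15], "turn": [0, 0, 0]}, {"jaw": 0, "translation": [0, 0.1, 0.1], "turn": [0, 0, 1]}, {"jaw": 0, "translation": [0, 0.15, 0], "turn": [0, 0, 1]}, {"jaw": 0, "translation": [0, 0.15, 0], "turn": [0, 0, 1]}, {"jaw": 0, "translation": [0, 0.15, 0], "turn": [0, 0, 1]}, {"jaw": 0, "translation": [0, 0.15, 0], "turn": [0, 0, 1]}]}}

```text
time_s: 11.65
tool_pos: [0.4217, 0.2012, 0.1646]
orientation: [[-0.404, 0.915, 0.001], [0.915, 0.404, 0.0], [-0.0, 0.001, -1.0]]
ft_force: [1.0, 0.4, 0.2]
finger_gap: 0.0427
gripper_force: 0.0
```

```bash
python3 - <<'E'
from st import *
from h import *
st()
t=camera("top")["pixels"];s=camera("scene")["pixels"]
cv2.imwrite("pics/c6.png",np.hstack([cv2.resize(t[205:305,285:385],None,fx=4,fy=4,interpolation=2),cv2.resize(s[220:320,280:380],None,fx=4,fy=4,interpolation=2)]))
E
```

```text
t 11.65 p [0.4217 0.2012 0.1646] yaw 113.85 z [ 0.001  0.    -1.   ] gap 0.0427 F [1.  0.4 0.2] q [ 21.  12. 106.  -0.  62.  -3.]
```

View pics/c6.png

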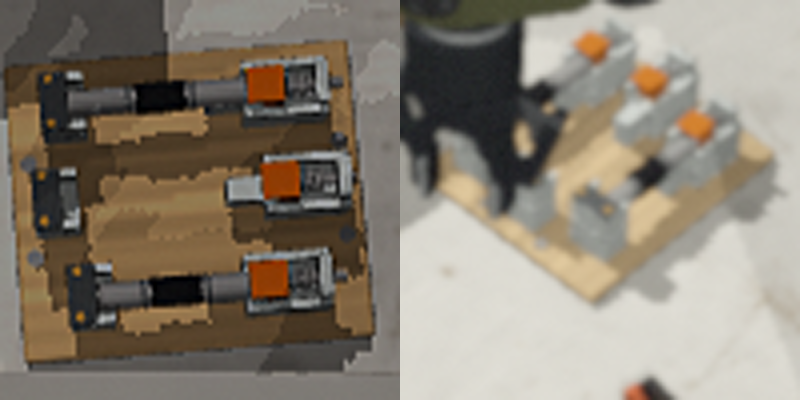

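Top view: the short rod is filed in the bottom row just like the mid one, under cup and hood. Now the long rod.

Request:
{"name": "carry_out", "arguments": {"deltas": [{"jaw": 0, "translation": [-0.001, 0.05, -0.03], "turn": [0, 0, 1]}, {"jaw": 0, "translation": [-0.001, 0.05, -0.03], "turn": [0, 0, 1]}, {"jaw": 0, "translation": [-0.001, 0.05, -0.03], "turn": [0, 0, 1]}, {"jaw": 0, "translation": [-0.001, 0.05, -0.04], "turn": [0, 0, 1]}, {"jaw": 0, "translation": [-0.001, 0.05, -0.04], "turn": [0, 0, 1]}, {"jaw": 0, "translation": [-0.001, 0.05, -0.04], "turn": [0, 0, 1]}, {"jaw": 0, "translation": [-0.001, 0.05, -0.04], "turn": [0, 0, 1]}, {"jaw": 0, "translation": [-0.001, 0.05, -0.04], "turn": [0, 0, 1]}]}}

```text
time_s: 12.75
tool_pos: [0.42, 0.2998, 0.0915]
orientation: [[-0.827, 0.562, 0.0], [0.562, 0.827, 0.0], [-0.0, 0.0, -1.0]]
ft_force: [-0.1, -0.2, 0.3]
finger_gap: 0.0429
gripper_force: 0.0
```

Request:
{"name": "carry_out", "arguments": {"deltas": [{"jaw": 0, "translation": [0, 0, 0], "turn": [0, 0, 1]}, {"jaw": 0, "translation": [0, 0, 0], "turn": [0, 0, 1]}, {"jaw": 0, "translation": [0, 0, 0], "turn": [0, 0, 1]}, {"jaw": 0, "translation": [0, 0, 0], "turn": [0, 0, 0]}]}}

```text
time_s: 13.25
tool_pos: [0.42, 0.2995, 0.0917]
orientation: [[-0.925, 0.38, 0.0], [0.38, 0.925, 0.0], [-0.0, 0.0, -1.0]]
ft_force: [-0.3, -0.3, 0.9]
finger_gap: 0.0426
gripper_force: 0.0
```

Request:
{"name": "carry_out", "arguments": {"deltas": [{"jaw": 0, "translation": [0, 0.002, -0.08], "turn": [0, 0, 0]}, {"jaw": 0, "translation": [0, 0, -0.08], "turn": [0, 0, 0]}, {"jaw": 0, "translation": [0, 0, -0.06], "turn": [0, 0, 0]}, {"jaw": 0, "translation": [0, 0, -0.042], "turn": [0, 0, 0]}, {"jaw": -1, "translation": [0, 0, 0], "turn": [0, 0, 0]}, {"jaw": -1, "translation": [0, 0, 0], "turn": [0, 0, 0]}, {"jaw": -1, "translation": [0, 0, 0], "turn": [0, 0, 0]}, {"jaw": -1, "translation": [0, 0, 0], "turn": [0, 0, 0]}]}}

```text
time_s: 14.25
tool_pos: [0.4199, 0.3006, 0.0261]
orientation: [[-0.925, 0.379, 0.001], [0.379, 0.925, 0.0], [-0.001, 0.001, -1.0]]
ft_force: [-1.3, -0.7, 5.2]
finger_gap: 0.014
gripper_force: 79.2
```

Request:
{"name": "carry_out", "arguments": {"deltas": [{"jaw": -1, "translation": [0, 0, 0.1], "turn": [0, 0, 0]}, {"jaw": -1, "translation": [0, 0, 0.15], "turn": [0, 0, -0.5]}, {"jaw": -1, "translation": [0, 0, 0.15], "turn": [0, 0, -1]}, {"jaw": -1, "translation": [0.01, -0.05, 0.12], "turn": [0, 0, -1]}, {"jaw": -1, "translation": [0.02, -0.08, 0], "turn": [0, 0, -1]}, {"jaw": -1, "translation": [0.02, -0.08, 0], "turn": [0, 0, -1]}, {"jaw": -1, "translation": [0.02, -0.08, 0], "turn": [0, 0, -1]}, {"jaw": -1, "translation": [0.02, -0.08, 0], "turn": [0, 0, -1]}]}}

```text
time_s: 15.25
tool_pos: [0.4422, 0.2072, 0.1555]
orientation: [[-0.664, 0.748, -0.0], [0.748, 0.664, -0.0], [0.0, -0.0, -1.0]]
ft_force: [0.6, -0.1, -0.9]
finger_gap: 0.0137
gripper_force: 78.6
```

Request:
{"name": "carry_out", "arguments": {"deltas": [{"jaw": -1, "translation": [0.02, -0.08, 0], "turn": [0, 0, -1]}, {"jaw": -1, "translation": [0.02, -0.08, 0], "turn": [0, 0, -1]}, {"jaw": -1, "translation": [0.02, -0.08, 0], "turn": [0, 0, -1]}, {"jaw": -1, "translation": [0.02, -0.08, 0], "turn": [0, 0, -1]}, {"jaw": -1, "translation": [0.02, -0.08, 0], "turn": [0, 0, -1]}, {"jaw": -1, "translation": [0.02, -0.08, 0], "turn": [0, 0, -1]}, {"jaw": -1, "translation": [0, -0.08, 0], "turn": [0, 0, -1]}, {"jaw": -1, "translation": [0, 0, 0], "turn": [0, 0, 0]}]}}

```text
time_s: 16.25
tool_pos: [0.4721, 0.0671, 0.1555]
orientation: [[-0.236, 0.972, -0.0], [0.972, 0.236, -0.0], [-0.0, -0.0, -1.0]]
ft_force: [-0.5, 0.5, -1.8]
finger_gap: 0.0136
gripper_force: 78.6
```

```bash
python3 - <<'E'
from st import *
from h import *
rs(LONG,.136)
p=get_obs()["tool_pos"]
for w in((-38,75,24),(-38,36,24)):
    T=tcp(LONG,.136,*w);print(w,T,np.round((T-p)/.25,4));p=T
E
```

```text
t 16.25 p [0.4721 0.0671 0.1555] yaw 103.63 z [-0. -0. -1.] gap 0.0136 F [-0.5  0.5 -1.8] q [  4.  14. 105.  -0.  61. -10.]
th -0.0016224529783565348 E [-26.9   2.7 127.5]
(-38, 75, 24) [0.47640163 0.04385703 0.12544128] [ 0.0172 -0.0932 -0.1201]
(-38, 36, 24) [0.47640163 0.04385703 0.08644128] [ 0.     0.    -0.156]
```

Request:
{"name": "carry_out", "arguments": {"deltas": [{"jaw": -1, "translation": [0.006, -0.03, 0], "turn": [0, 0, -0.8]}, {"jaw": -1, "translation": [0.006, -0.03, 0], "turn": [0, 0, -0.8]}, {"jaw": -1, "translation": [0.005, -0.04, 0], "turn": [0, 0, -0.8]}, {"jaw": -1, "translation": [0, 0, -0.02], "turn": [0.9976, 0.0698, 0]}, {"jaw": -1, "translation": [0, 0, -0.025], "turn": [0.9976, 0.0698, 0]}, {"jaw": -1, "translation": [0, 0, -0.025], "turn": [0.9976, 0.0698, 0]}, {"jaw": -1, "translation": [0, 0, -0.025], "turn": [0.9976, 0.0698, 0]}, {"jaw": -1, "translation": [0, 0, -0.025], "turn": [0.9976, 0.0698, 0]}]}}

```text
time_s: 17.25
tool_pos: [0.4765, 0.043, 0.1254]
orientation: [[-0.068, 0.997, -0.024], [0.936, 0.072, 0.343], [0.344, 0.001, -0.939]]
ft_force: [-0.5, 0.5, -2.5]
finger_gap: 0.0135
gripper_force: 78.6
```

Request:
{"name": "carry_out", "arguments": {"deltas": [{"jaw": -1, "translation": [0, 0, 0], "turn": [0.9976, 0.0698, 0]}, {"jaw": -1, "translation": [0, 0, 0], "turn": [0, 0, 0]}]}}

```text
time_s: 17.5
tool_pos: [0.4764, 0.0425, 0.1252]
orientation: [[-0.065, 0.998, -0.029], [0.911, 0.071, 0.405], [0.406, 0.0, -0.914]]
ft_force: [0.0, 0.3, -1.3]
finger_gap: 0.0136
gripper_force: 78.6
```

```bash
python3 - <<'E'
from st import *
from h import *
np.set_printoptions(precision=2,suppress=True,linewidth=200)
rs(LONG,.136)
o=get_obs();R=np.array(o["orientation"]);p=np.array(o["tool_pos"]);cen=p+R@[.001,0,.018];u=R[:,0]
print(proj("top",[cen+u*.06,cen+u*.02,cen]))
im=camera("top")["pixels"];g=cv2.cvtColor(im,cv2.COLOR_BGR2GRAY)
print(g[240:262,290:314])
cv2.imwrite("pics/c7.png",cv2.resize(im[205:305,280:385],None,fx=6,fy=6,interpolation=2))
E
```

```text
t 17.5 p [0.48 0.04 0.13] yaw 94.05 z [-0.03  0.41 -0.91] gap 0.0136 F [ 0.   0.3 -1.3] q [-10.  20. 106.  26.  63. -28.]
th 23.982104206221027 E [-39.4   0.1  74.8]
[[294.87 249.54]
 [311.86 249.21]
 [320.19 249.05]]
[[126 125 125 125 128 132  47  44  48  50  51  36  37  43  42  48  47  57  54 106 101  99  97 117]
 [121 121 120 120 121 127  99  61  63  75  72  57  57  56  57  55  54  52  50  45  45  43  43  57]
 [113 113 112 110 112 114  65  61  66  64  48  50  49  50  51  50  49  49  49  47  47  49  46  62]
 [105 102 104  87 104 108 112  57  59  47  49  50  50  51  49  49  50  49  50  51  49  48  50  62]
 [105  91  94  90  88 109 112  57  46  50  50  50  50  50  50  49  51  55  55  56  56  57  56  56]
 [ 93  93  94  94  92 112 114  56  47  50  50  51  49  51  50  51  53  57  58  58  58  59  58  58]
 [ 86  96  98  94  96 111 112  47  53  54  55  54  54  54  55  55  56  47  48  48  50  56  46  46]
 [108 102  94  74  91  76  77  82  85  77  79  80  79  79  80  82  82  83  84  83  81  82  85  52]
 [120 111  56  91 100  97  86  86  88  88  88  88  88  88  87  88  88  87  89  88  89  90 
[... 596 characters left out ...]
2  90]
 [110 112 118  47  39  42  42  44  42  43  53  79  75  74  65  50  50  51  60  57  56 102 119 121]
 [109 111 116  44  40  42  42  45  42  43  54  78  71  69  74  47  62  62 111 109 109 108 122 124]
 [113 114 121  46  37  41  42  42  39  44  35  75  80  81 152  51 114 118 113 115 131 128 128 127]
 [122 125 131  70  36  46  51  40  40  46  36  71 138 138 148  46  54 120 113 129 127 126 126 124]
 [127 130 133  67  35  85 104  41  39  44  37  62  97 133 147  36  54 118 114 127 124 124 121 104]
 [127 127 132  58  40 117 118  55  40  37  50 165 165 160 161  33  49 111 120 117 114 111  94  95]
 [122 121 126  62  36  51  75  36  37  29  61 164 155 144 114  30  47 119 110 108 108  90  91  94]]
```

View pics/c7.png

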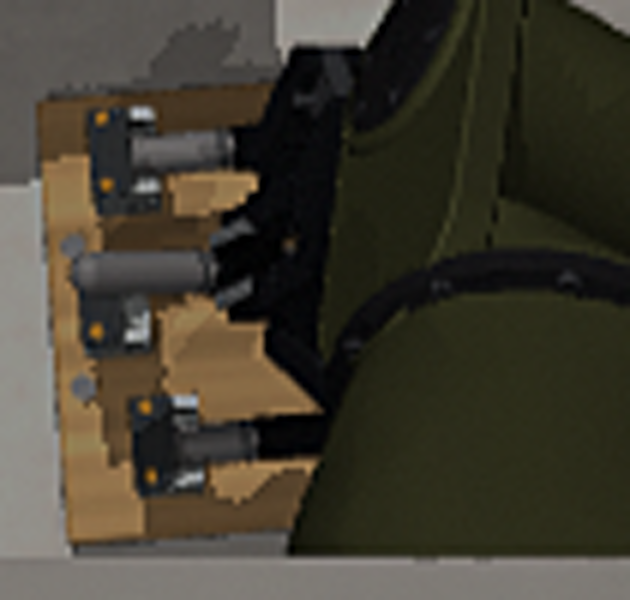

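Request:
{"name": "carry_out", "arguments": {"deltas": [{"jaw": -1, "translation": [0.002, 0, -0.04], "turn": [0, 0, 0]}, {"jaw": -1, "translation": [0, 0, -0.04], "turn": [0, 0, 0]}, {"jaw": -1, "translation": [0, 0, -0.04], "turn": [0, 0, 0]}, {"jaw": -1, "translation": [0, 0, -0.032], "turn": [0, 0, 0]}, {"jaw": -1, "translation": [0, 0, 0], "turn": [0, 0, 0]}]}}

```text
time_s: 18.18
tool_pos: [0.4767, 0.043, 0.0869]
orientation: [[-0.065, 0.997, -0.029], [0.911, 0.072, 0.406], [0.407, -0.0, -0.913]]
ft_force: [-0.3, -0.1, -1.4]
finger_gap: 0.0139
gripper_force: 78.6
```

Request:
{"name": "carry_out", "arguments": {"deltas": [{"jaw": -1, "translation": [0.0013, -0.02, 0], "turn": [0, 0, 0]}, {"jaw": -1, "translation": [0.0013, -0.02, 0], "turn": [0, 0, 0]}, {"jaw": -1, "translation": [0.0013, -0.02, 0], "turn": [0, 0, 0]}, {"jaw": -1, "translation": [0.0011, -0.016, 0], "turn": [0, 0, 0]}, {"jaw": -1, "translation": [0.0011, -0.016, 0], "turn": [0, 0, 0]}, {"jaw": -1, "translation": [0.0011, -0.016, 0], "turn": [0, 0, 0]}, {"jaw": -1, "translation": [0, 0, 0], "turn": [0, 0, 0]}]}}

```text
time_s: 19.05
tool_pos: [0.4788, 0.0159, 0.0876]
orientation: [[-0.066, 0.997, -0.028], [0.911, 0.071, 0.406], [0.407, 0.001, -0.913]]
ft_force: [0.7, 5.0, 0.4]
finger_gap: 0.0137
gripper_force: 78.6
```

```bash
python3 -c "
from st import *
from h import *
rs(LONG,.136)"
```

```text
t 19.05 p [0.4788 0.0159 0.0876] yaw 94.12 z [-0.028  0.406 -0.913] gap 0.0137 F [0.7 5.  0.4] q [-13.  24. 106.  27.  60. -33.]
th 24.029627683584614 E [-66.   -0.4  37.1]
```

Request:
{"name": "carry_out", "arguments": {"deltas": [{"jaw": -1, "translation": [0.0008, -0.012, 0], "turn": [0, 0, 0]}, {"jaw": -1, "translation": [0.0008, -0.012, 0], "turn": [0, 0, 0]}, {"jaw": -1, "translation": [0, 0, 0], "turn": [0, 0, 0]}]}}

```text
time_s: 19.42
tool_pos: [0.4791, 0.0102, 0.0877]
orientation: [[-0.066, 0.997, -0.029], [0.911, 0.072, 0.407], [0.408, 0.001, -0.913]]
ft_force: [-0.2, 7.6, 1.5]
finger_gap: 0.0138
gripper_force: 78.5
```

Request:
{"name": "carry_out", "arguments": {"deltas": [{"jaw": -1, "translation": [0.0003, -0.005, 0], "turn": [0, 0, 0]}, {"jaw": -1, "translation": [0, 0, 0], "turn": [0, 0, 0]}]}}

```text
time_s: 19.68
tool_pos: [0.4791, 0.0097, 0.0878]
orientation: [[-0.066, 0.997, -0.029], [0.91, 0.072, 0.408], [0.409, 0.0, -0.913]]
ft_force: [-0.1, 12.5, 2.5]
finger_gap: 0.0139
gripper_force: 78.4
```

Request:
{"name": "carry_out", "arguments": {"deltas": [{"jaw": -1, "translation": [0.0003, -0.004, 0], "turn": [0, 0, 0]}, {"jaw": -1, "translation": [0, 0, 0], "turn": [0, 0, 0]}]}}

```text
time_s: 19.92
tool_pos: [0.479, 0.0093, 0.0879]
orientation: [[-0.066, 0.997, -0.03], [0.91, 0.072, 0.409], [0.41, 0.0, -0.912]]
ft_force: [0.1, 18.0, 2.7]
finger_gap: 0.0139
gripper_force: 78.3
```

Request:
{"name": "carry_out", "arguments": {"deltas": [{"jaw": -1, "translation": [-0.0008, 0.0125, 0], "turn": [0, 0, 0]}, {"jaw": -1, "translation": [0, 0, 0], "turn": [0, 0, 0]}]}}

```text
time_s: 20.18
tool_pos: [0.479, 0.0114, 0.0876]
orientation: [[-0.066, 0.997, -0.029], [0.911, 0.072, 0.407], [0.408, 0.0, -0.913]]
ft_force: [-0.3, 7.9, 1.2]
finger_gap: 0.0136
gripper_force: 78.4
```

```bash
python3 -c "
from lower import *
rs(LONG,.136)
plan(LONG,.136,-70.7,36.9,35.2,[24,20,16,12,8,4,0])"
```

```text
t 20.18 p [0.479  0.0114 0.0876] yaw 94.15 z [-0.029  0.407 -0.913] gap 0.0136 F [-0.3  7.9  1.2] q [-14.  24. 106.  26.  61. -33.]
th 24.057294362205074 E [-70.5  -0.3  37.2]
from [0.47896692 0.01144516 0.08763994]
24 [0.4787 0.0112 0.0871] [-0.0011 -0.0008 -0.0022]
20 [0.4785 0.0139 0.0835] [-0.0008  0.0108 -0.0144]
16 [0.4783 0.0164 0.0797] [-0.0007  0.0098 -0.0151]
12 [0.4782 0.0186 0.0758] [-0.0006  0.0088 -0.0157]
8 [0.478  0.0206 0.0717] [-0.0005  0.0078 -0.0163]
4 [0.4779 0.0222 0.0675] [-0.0005  0.0067 -0.0168]
0 [0.4778 0.0236 0.0632] [-0.0004  0.0056 -0.0173]
```

Request:
{"name": "carry_out", "arguments": {"deltas": [{"jaw": -1, "translation": [-0.0008, 0.0106, -0.0155], "turn": [-0.9976, -0.0698, 0]}, {"jaw": -1, "translation": [-0.0007, 0.0096, -0.016], "turn": [-0.9976, -0.0698, 0]}, {"jaw": -1, "translation": [-0.0006, 0.0086, -0.016], "turn": [-0.9976, -0.0698, 0]}, {"jaw": -1, "translation": [-0.0005, 0.0078, -0.0165], "turn": [-0.9976, -0.0698, 0]}, {"jaw": -1, "translation": [0, 0, 0], "turn": [0, 0, 0]}]}}

```text
time_s: 20.8
tool_pos: [0.4781, 0.021, 0.0712]
orientation: [[-0.072, 0.997, -0.011], [0.988, 0.073, 0.139], [0.139, -0.0, -0.99]]
ft_force: [0.4, 6.5, -3.5]
finger_gap: 0.014
gripper_force: 78.2
```

```bash
python3 -c "
from lower import *
rs(LONG,.136)
plan(LONG,.136,-70.6,35.8,35.2,[4,0])"
```

```text
t 20.8 p [0.4781 0.021  0.0712] yaw 94.19 z [-0.011  0.139 -0.99 ] gap 0.014 F [ 0.4  6.5 -3.5] q [ -6.  23. 108.  10.  52. -16.]
th 7.9895280496258145 E [-70.2  -0.1  35.1]
from [0.478088   0.02104263 0.07115416]
4 [0.4779 0.0223 0.0676] [-0.0007  0.0052 -0.0143]
0 [0.4778 0.0237 0.0632] [-0.0004  0.0056 -0.0175]
```

Request:
{"name": "carry_out", "arguments": {"deltas": [{"jaw": -1, "translation": [-0.0005, 0.0052, -0.0145], "turn": [-0.9976, -0.0698, 0]}, {"jaw": -1, "translation": [-0.0004, 0.0054, -0.017], "turn": [-0.9976, -0.0698, 0]}, {"jaw": -1, "translation": [0, 0, 0], "turn": [0, 0, 0]}]}}

```text
time_s: 21.18
tool_pos: [0.4776, 0.0236, 0.063]
orientation: [[-0.073, 0.997, -0.001], [0.997, 0.073, -0.0], [-0.0, -0.001, -1.0]]
ft_force: [-1.1, 7.5, -3.9]
finger_gap: 0.014
gripper_force: 78.5
```

Level with no jamming. Next I'll slide it home, release, and retreat away from the rows.

Request:
{"name": "carry_out", "arguments": {"deltas": [{"jaw": -1, "translation": [-0.0012, 0.017, 0], "turn": [0, 0, 0]}, {"jaw": -1, "translation": [-0.0012, 0.017, 0], "turn": [0, 0, 0]}, {"jaw": -1, "translation": [0, 0, 0], "turn": [0, 0, 0]}]}}

```text
time_s: 21.55
tool_pos: [0.4772, 0.0315, 0.0633]
orientation: [[-0.072, 0.997, -0.001], [0.997, 0.072, 0.0], [0.0, -0.001, -1.0]]
ft_force: [-0.7, 5.0, -4.2]
finger_gap: 0.0135
gripper_force: 78.5
```

Request:
{"name": "carry_out", "arguments": {"deltas": [{"jaw": -0.3, "translation": [0, 0, 0], "turn": [0, 0, 0]}, {"jaw": -0.3, "translation": [0, 0, 0], "turn": [0, 0, 0]}, {"jaw": -0.3, "translation": [0, 0, 0], "turn": [0, 0, 0]}]}}

```text
time_s: 21.92
tool_pos: [0.4778, 0.0309, 0.0638]
orientation: [[-0.072, 0.997, 0.0], [0.997, 0.072, -0.0], [-0.0, 0.0, -1.0]]
ft_force: [-0.6, 0.8, 0.4]
finger_gap: 0.0299
gripper_force: 0.0
```

Request:
{"name": "carry_out", "arguments": {"deltas": [{"jaw": -0.3, "translation": [0, 0, 0.05], "turn": [0, 0, 0]}, {"jaw": -0.3, "translation": [0, 0, 0.1], "turn": [0, 0, 0]}, {"jaw": -0.3, "translation": [0, 0, 0.15], "turn": [0, 0, 0]}, {"jaw": 0, "translation": [-0.02, 0.1, 0.1], "turn": [0, 0, 0]}, {"jaw": 0, "translation": [-0.04, 0.15, 0], "turn": [0, 0, 0]}, {"jaw": 0, "translation": [-0.04, 0.15, 0], "turn": [0, 0, 0]}, {"jaw": 0, "translation": [-0.04, 0.15, 0], "turn": [0, 0, 0]}, {"jaw": 0, "translation": [-0.04, 0.15, 0], "turn": [0, 0, 0]}]}}

```text
time_s: 22.92
tool_pos: [0.4323, 0.2073, 0.1647]
orientation: [[-0.072, 0.997, 0.001], [0.997, 0.072, 0.0], [0.0, 0.001, -1.0]]
ft_force: [0.5, -0.2, -0.3]
finger_gap: 0.0425
gripper_force: 0.0
```

```bash
python3 - <<'E'
from st import *
from h import *
st()
t=camera("top")["pixels"];s=camera("scene")["pixels"]
cv2.imwrite("pics/c8.png",np.hstack([cv2.resize(t[205:305,285:385],None,fx=4,fy=4,interpolation=2),cv2.resize(s[200:300,280:380],None,fx=4,fy=4,interpolation=2)]))
C["top"]["pixels"]=t
for nm,b,y in(("mid",(315,220,22,18),-.056),("long",(315,243,25,18),0),("short",(318,268,25,18),.056)):
    c=blob("top",b,22);print(nm,c[0],c[1],c[0]-proj("top",rp(np.load("rack2.npy"),[[.012,y,.051]]))[0])
E
```

```text
t 22.93 p [0.4323 0.2073 0.1647] yaw 94.12 z [ 0.001  0.    -1.   ] gap 0.0425 F [ 0.5 -0.2 -0.3] q [ 21.  14. 104.  -0.  62.  17.]
mid [324.55784161 228.72903727] 80.5 [0.03511678 0.15123669]
long [326.57847444 253.00938498] 78.25 [-0.11562617  0.50368913]
short [328.6565877  277.18131754] 75.1875 [-0.23846338  0.42182249]
```

View pics/c8.png

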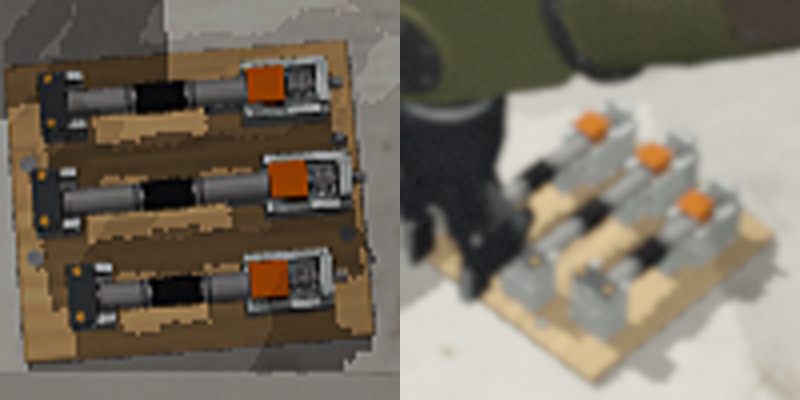

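Both views show all three rods lying flat under cup and hood. The grip centres are within about 0.5 px (1 mm) of their filed places, and the gripper is clear. Handing in.

```bash
python3 -c "
from plant import *
print(close_job())"
```

```text
the job is handed in; nothing more can be done
None
```

I clipped the short and long rods into their matching rows. The mid rod stayed filed, the other things on the bench were left alone, and I handed the job in at about 23 s; it returned no verdict.

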